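# Make ready the airbrush paint bottles on the stirrer

## Robot

A 6-joint arm with a two-finger parallel gripper is mounted at the origin on the work surface. World frame = base frame: x ahead of the robot, y to its left, z up, the work surface at z = 0. Lengths are in mm, angles in rad, forces in N, time in s.
With the tool pointing down it reaches from about 275 to 750 mm from the base axis. Payload 10.2 kg.
Tool frame: the origin (TCP) lies midway between the tips of the shut fingers; the grasp point (between the pads) lies 19 mm behind it (ctrl.grasp_offset is the distance from the TCP to the grasp point, in mm); z points along the fingers, y is the line along which they close (so a half turn about z gives the same grasp; the last joint's range is limited). The gripper opens to 85 mm and grips with 20 to 120 N. Pads are 22 mm wide; open, the fingers measure 114 mm over their backs; the gripper's body (76 mm by 85 mm) begins 54 mm behind the grasp point. The pads swing forward as they close: fully open they stand 13 mm farther back than shut.
Start: joints at [-1.437, 0.313, 1.498, -0, 1.331, -0.223], TCP at [183.358, -491.946, 231.294] pointing down, gripper open.
Joint ranges: [-2.94, 2.94], [-0.97, 2.17], [0.19, 2.56], [-1.23, 4.37], [0.02, 3.11], [-2.88, 2.88]. Speed limits (rad/s): [2.39, 2.39, 3.01, 3.14, 3.14, 3.14].

## Interface

Orientations are given as a unit quaternion [w, x, y, z].
In Python, from rig import ctrl, viewer, models gives the robot as it stands. The module is installed in compiled form; this text tells all that it offers.
- The arm moves only by the shell command python3 -m pendant 'ROWS' [OPENING] [FORCE]. ROWS is text: rows parted by semicolons, each of 4 numbers parted by spaces: the shift along the tool's x, y, z in m, then the turn about the tool's z in rad. In form: x y z yaw; .... A call has 1 to 10 rows; each row shifts and turns the commanded pose from where the row before left it, along the tool's axes as they then stand; what a row does not reach is not made up. A row lasts 1/8 s, in which the tool goes at most 62.5 mm and 10.7 degrees, less where a joint would pass 70% of its speed; a pose out of reach is approached as far as the arm can. A call is refused whole if a number of a shift passes 0.0625 or a number of a turn 0.188, either way. A call with a gripper value outside its range is refused whole. OPENING is the opening, from 0 (shut) to 1 (fully open), set as the call begins (- or left out, the last holds). The fingers move at their own pace and stop on an object; FORCE is the grip in N (left out, the last holds). Time passes only in rows, so rows that do not move let the fingers close. It gives the time, the measured TCP pose, the force, the opening and the grip force at its end, in the units of the state.
- ctrl.sense(): the state, without advancing time (a new reading comes with each control period).
- viewer.capture(name): name is "side" or "top"; returns a dict with "color" (480x640x3 uint8, red, green, blue), "vertical_fov" (degrees; the focal length in pixels is half the picture's height over the tangent of half this angle, whatever the lens; pixels are square), "cx", "cy" (the principal point, pixels), "dist" ([k1, k2, p1, p2, k3] as OpenCV has them; the pictures are not rectified), "pose" (4x4, takes a point from camera to world coordinates). Camera axes: x right, y down, z forward; pixel columns grow to the right and rows downward; lengths in mm; the calibration is good to about 2 mm. A picture is of the moment at which its call begins. There is no depth.
- ctrl.finish_job(): hands the job in; it is judged then, once.
Trained networks look in the newest picture that a camera, given by its name, has taken for a name from the list of things; names that differ only in an ending like _2 or _b are one class to them, and where a whole thing is asked for, a point or a joint stands for the part that bears it (a point fixed in the world has none). Each returns a list of dicts, best first, with "p" (0 to 1); they miss things now and then, are a little off and sometimes report something else, mostly with a low value. They report only what shows in the picture. A call takes as long as a camera call. They do not tell look-alikes from the thing itself.
- models.boxes_of(camera, query): "at" ([x, y, z] in mm, in world coordinates, good to about 4 mm: the middle of the surface that is visible of it).
The state is a dict: "time_s": time; "joints": joint angles; "dq": joint speeds; "tau": joint torques, N m; "eef_pos": TCP position; "ee_rot": TCP orientation; "force": force on the tool from outside, world axes, zero at the start; "wrist_torque": the same for the moment, N m; "grip_width": opening from 0.0 (shut) to 1.0 (fully open); "grip_force": force on a finger pad.
Only numpy, scipy, OpenCV 4.12 (cv2) and the standard library are available. Lean on these libraries where they do the work, as an engineer would, in place of code of your own. Each camera call takes 0.05 s, during which the arm holds its last target. There are 200 camera calls.

## Task

The airbrush paint bottles on this craft table have been knocked over: stand every one of them upright in a holder of its own on the stirrer, and push a draw-off tube from the wooden block into the collet on each bottle's cap, past the seal and fully home to the stop. When every bottle has its tube, and not before, turn the stirrer's knob clockwise to fully on. Leave the painted mushroom and the mug where they are.

Things in the scene. Friction and masses are not known exactly. Their poses are not given: they have to be found in the camera images.
- bottle1: one of up to three identical paint bottles (it may be absent), 180 to 310 g, at the start lying on its side on the table with no tube in it: square white body 50 x 50 mm and 88 mm tall, then a round black cap 36 mm across (92 to 111 mm above the base) and on it the collet, 26 to 29 mm across, whose mouth is 126 mm above the base. Origin: centre of the underside; +z: from base to cap along the axis; x and y square to the flat sides
- bottle1_collet (a point): centre of the mouth of the collet of bottle1: bore 13.6 mm across with a 19 mm wide flared mouth, 30 mm deep. A sprung seal stands into the bore about 15 mm below the mouth; from there on pushing takes some 5 to 18 N, and the seal then holds the tube
- bottle1_stop (a point): centre of the floor of the bore of bottle1, 30 mm below the mouth: the foot of a tube that is fully home rests here
- bottle2: one of up to three identical paint bottles (it may be absent), 180 to 310 g, at the start lying on its side on the table with no tube in it: square white body 50 x 50 mm and 88 mm tall, then a round black cap 36 mm across (92 to 111 mm above the base) and on it the collet, 26 to 29 mm across, whose mouth is 126 mm above the base. Origin: centre of the underside; +z: from base to cap along the axis; x and y square to the flat sides
- bottle2_collet (a point): centre of the mouth of the collet of bottle2: bore 13.6 mm across with a 19 mm wide flared mouth, 30 mm deep. A sprung seal stands into the bore about 15 mm below the mouth; from there on pushing takes some 5 to 18 N, and the seal then holds the tube
- bottle2_stop (a point): centre of the floor of the bore of bottle2, 30 mm below the mouth: the foot of a tube that is fully home rests here
- bottle3: one of up to three identical paint bottles (it may be absent), 180 to 310 g, at the start lying on its side on the table with no tube in it: square white body 50 x 50 mm and 88 mm tall, then a round black cap 36 mm across (92 to 111 mm above the base) and on it the collet, 26 to 29 mm across, whose mouth is 126 mm above the base. Origin: centre of the underside; +z: from base to cap along the axis; x and y square to the flat sides
- bottle3_collet (a point): centre of the mouth of the collet of bottle3: bore 13.6 mm across with a 19 mm wide flared mouth, 30 mm deep. A sprung seal stands into the bore about 15 mm below the mouth; from there on pushing takes some 5 to 18 N, and the seal then holds the tube
- bottle3_stop (a point): centre of the floor of the bore of bottle3, 30 mm below the mouth: the foot of a tube that is fully home rests here
- tube1: one of four identical rigid black draw-off tubes, 12 mm across, 130 mm long, 25 g, foot chamfered by 2 mm; at the start standing upright in the wooden block with its lower 35 mm in a hole. Origin: centre of its foot; +z: up along the tube. Any tube fits any bottle; at least one is spare
- tube2: one of four identical rigid black draw-off tubes, 12 mm across, 130 mm long, 25 g, foot chamfered by 2 mm; at the start standing upright in the wooden block with its lower 35 mm in a hole. Origin: centre of its foot; +z: up along the tube. Any tube fits any bottle; at least one is spare
- tube3: one of four identical rigid black draw-off tubes, 12 mm across, 130 mm long, 25 g, foot chamfered by 2 mm; at the start standing upright in the wooden block with its lower 35 mm in a hole. Origin: centre of its foot; +z: up along the tube. Any tube fits any bottle; at least one is spare
- tube4: one of four identical rigid black draw-off tubes, 12 mm across, 130 mm long, 25 g, foot chamfered by 2 mm; at the start standing upright in the wooden block with its lower 35 mm in a hole. Origin: centre of its foot; +z: up along the tube. Any tube fits any bottle; at least one is spare
- block: fixed wooden block, 70 x 185 x 45 mm, with four holes 13.5 mm wide and 35 mm deep in a row along its y at -67.5, -22.5, 22.5 and 67.5 mm. Origin: centre of the underside; +z up
- stirrer: fixed grey bench stirrer, 120 x 380 mm, deck 45 mm above the table, with three square bottle holders in a row along its y, and the knob at its -y end. Origin: centre of the underside; the robot is on its -x side; +z up
- place1 (a point): centre of the floor (the deck) of stirrer holder 1: a square frame with sides along the stirrer's x and y, 55 mm clear inside, walls 5 mm thick and 25 mm tall. Any bottle may go in any holder, any of its four ways round; neighbouring holders are 95 mm apart
- place2 (a point): centre of the floor (the deck) of stirrer holder 2: a square frame with sides along the stirrer's x and y, 55 mm clear inside, walls 5 mm thick and 25 mm tall. Any bottle may go in any holder, any of its four ways round; neighbouring holders are 95 mm apart
- place3 (a point): centre of the floor (the deck) of stirrer holder 3: a square frame with sides along the stirrer's x and y, 55 mm clear inside, walls 5 mm thick and 25 mm tall. Any bottle may go in any holder, any of its four ways round; neighbouring holders are 95 mm apart
- switch (a joint): angle of the stirrer's knob: 0 = off, 1.2 rad = fully on (end stop); it grows clockwise seen from above and stays where it is left; it turns easily (0.04 N m)
- switch_grip (a point): point on the knob's axis at gripping height, 37 mm above the deck: the knob has an upright bar 42 mm long, 14 mm thick and 32 mm tall whose top is 7 mm above this point; the bar lies along the point's x axis and turns with the knob. The knob's axis is 90 mm from the nearest holder's centre
- mushroom: painted foam mushroom drying upright, 113 mm tall, cap 80 mm across; origin: centre of its foot. Leave it alone
- mug: white mug, 95 mm tall, 82 mm across; origin: centre of its foot. Leave it alone
Things that resemble listed ones, but are neither listed nor needed, are in the scene too. Leave any turquoise look-alike of the bottle2 alone.

How it is judged:
By the outcome, as a careful person would: the job done as asked, in the order asked, and still so for the second after the job is handed in, with the robot touching nothing.
Of bottle1, bottle2, bottle3 only 2 to 3 are there at a start; the rules pass over those that are not, and their reading is None.
At some moment in a run one of bottle1, bottle2, bottle3 may be knocked a few centimetres aside while the robot is not near it.
It also fails if it takes over 210 s, if anything falls off the work surface, if the arm or the gripper's body presses on something with over 40 N, if the wrist force passes 120 N, or if a joint passes its speed limit or range.

## Working session

There is one attempt and no reset: what is moved stays moved. The work goes in short steps, Python scripts to look and compute and a shell command to move; the robot and the scene stay as the last step left them, time stands still between calls to the robot, and variables do not carry over. Pictures are saved under pics/ and viewed, at most 14 in all, crops included, and the job is handed in when it is done.

```bash
mkdir -p pics; cat > h.py <<'E'
import numpy as np, cv2, sys
from rig import ctrl, viewer, models
from scipy.spatial.transform import Rotation as R
def cap(n,save=None):
    c=viewer.capture(n)
    if save: cv2.imwrite('pics/'+save,c['color'][:,:,::-1])
    f=240/np.tan(np.radians(c['vertical_fov'])/2)
    c['K']=np.array([[f,0,c['cx']],[0,f,c['cy']],[0,0,1]]); c['d']=np.array(c['dist'],float); c['pose']=np.array(c['pose']); return c
def px(c,P):
    T=np.linalg.inv(c['pose']); 
    return cv2.projectPoints(np.array(P,float).reshape(-1,1,3),cv2.Rodrigues(T[:3,:3])[0],T[:3,3],c['K'],c['d'])[0].reshape(-1,2)
def onz(c,uv,z):
    p=cv2.undistortPoints(np.array(uv,float).reshape(-1,1,2),c['K'],c['d']).reshape(-1,2)
    r=np.c_[p,np.ones(len(p))]@c['pose'][:3,:3].T; o=c['pose'][:3,3]
    return o+r*((z-o[2])/r[:,2])[:,None]
def tool():
    s=ctrl.sense(); w,x,y,z=s['ee_rot']; return np.array(s['eef_pos']),R.from_quat([x,y,z,w]),s
E
python3 - <<'E'
from h import *
for n in('top','side'):
    c=cap(n,n+'0.png'); print(n,c['pose'].round(2).tolist(),c['vertical_fov'],c['d'])
    for q in('bottle1','tube1','block','stirrer','switch','mushroom','mug'):
        print(q,[(round(b['p'],2),np.round(b['at']).tolist(),px(c,b['at']).round().tolist()) for b in models.boxes_of(n,q)])
p,r,s=tool();print(p,r.as_matrix().round(2).tolist(),s['time_s'],ctrl.grasp_offset)
E
```

```text
top [[-0.01, -0.99, 0.16, 204.38], [-1.0, 0.01, 0.01, 14.2], [-0.01, -0.16, -0.99, 1637.17], [0.0, 0.0, 0.0, 1.0]] 43.25436832531159 [-0.00789749  0.          0.          0.          0.        ]
bottle1 [(0.92, [470.0, 145.0, 49.0], [[274.0, 248.0]]), (0.85, [354.0, -4.0, 51.0], [[331.0, 291.0]]), (0.75, [507.0, -28.0, 48.0], [[339.0, 234.0]]), (0.7, [359.0, 256.0, 48.0], [[232.0, 291.0]]), (0.15, [673.0, -128.0, 59.0], [[376.0, 173.0]])]
tube1 [(0.42, [454.0, -272.0, 110.0], [[436.0, 249.0]]), (0.37, [444.0, -224.0, 107.0], [[417.0, 253.0]])]
block [(0.8, [452.0, -289.0, 44.0], [[438.0, 254.0]])]
stirrer [(0.83, [653.0, 17.0, 46.0], [[322.0, 182.0]])]
switch [(0.79, [672.0, -129.0, 58.0], [[376.0, 173.0]])]
mushroom [(0.91, [683.0, -323.0, 104.0], [[451.0, 163.0]])]
mug [(0.75, [642.0, 383.0, 43.0], [[188.0, 188.0]]), (0.49, [672.0, -130.0, 59.0], [[376.0, 173.0]])]
side [[0.97, -0.16, 0.19, 223.34], [-0.25, -0.6, 0.76, -1030.12], [-0.01, -0.78, -0.63, 942.13], [0.0, 0.0, 0.0, 1.0]] 43.96706381177364 [-0.18087348  0.          0.          0.          0.        ]
bottle1 [(0.93, [357.
[... 186 characters left out ...]
 [671.0, -139.0, 76.0], [[428.0, 273.0]]), (0.33, [644.0, -33.0, 42.0], [[399.0, 257.0]])]
tube1 [(0.76, [454.0, -278.0, 98.0], [[351.0, 330.0]]), (0.74, [465.0, -324.0, 97.0], [[363.0, 346.0]]), (0.73, [448.0, -237.0, 99.0], [[342.0, 315.0]]), (0.49, [473.0, -370.0, 97.0], [[374.0, 364.0]])]
block [(0.56, [450.0, -330.0, 47.0], [[356.0, 367.0]])]
stirrer [(0.89, [646.0, -32.0, 46.0], [[400.0, 255.0]])]
switch [(0.72, [669.0, -139.0, 73.0], [[427.0, 274.0]])]
mushroom [(0.85, [689.0, -340.0, 96.0], [[475.0, 329.0]])]
mug [(0.6, [636.0, 349.0, 62.0], [[351.0, 168.0]])]
[ 183.35840047 -491.92236542  231.29312079] [[0.94, 0.35, 0.0], [0.35, -0.94, 0.0], [0.0, -0.0, -1.0]] 0.8 18.700000000000003
```

```bash
python3 - <<'E'
import cv2
a=cv2.imread('pics/top0.png'); cv2.imwrite('pics/top0c.png',cv2.resize(a[140:340,160:480],(800,500),interpolation=cv2.INTER_CUBIC))
a=cv2.imread('pics/side0.png'); cv2.imwrite('pics/side0c.png',cv2.resize(a[140:400,220:540],(738,600),interpolation=cv2.INTER_CUBIC))
E
```

```text
(no output)
```

View pics/top0c.png

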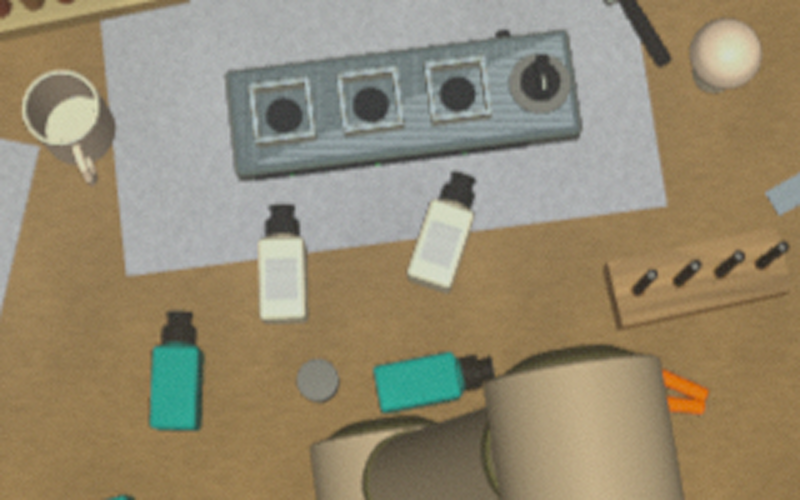

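View pics/side0c.png

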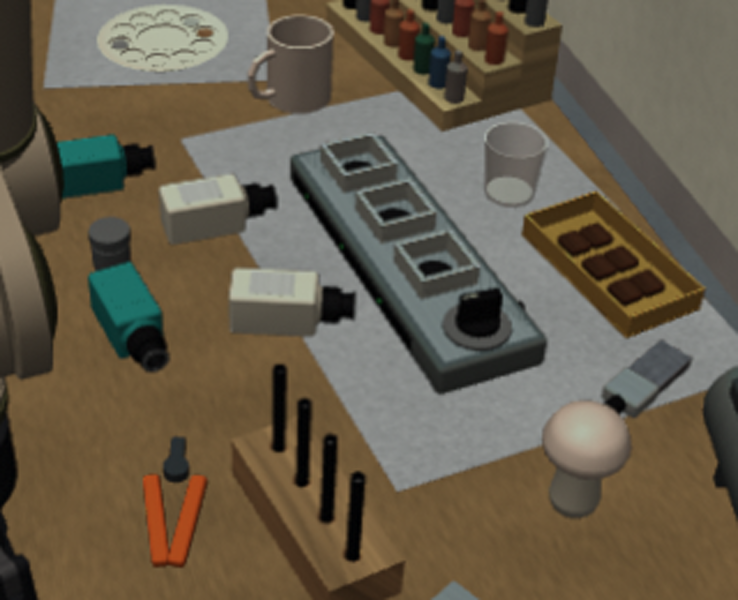

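Candidates for a bottle, in full top-picture pixels: white (273,245) and white (336,233), both of which fit. Turquoise (230,294) and turquoise (328,292) are look-alikes. The grey jar at (287,292), the mug and the knob aren't bottles either. The arm may be hiding a third white bottle, so I'll fit the poses by silhouette and then move the arm out of the way.

```bash
cat >> h.py <<'E'
from scipy.optimize import minimize
def box(x,y,th,L=88,up=False):
    ax=np.array([np.cos(th),np.sin(th),0]); n=np.array([-ax[1],ax[0],0])
    return np.array([np.array([x,y,0])+ax*a+n*b+[0,0,z] for a in(0,L) for b in(-25,25) for z in(0,50)])
def white(c):
    im=cv2.GaussianBlur(c['color'],(3,3),0).astype(int); return ((im.min(2)>185)|((im[:,:,0]>205)))&(im[:,:,0]-im[:,:,2]<70)
def hull(c,P,s=4):
    h=cv2.convexHull((px(c,P)*s+s/2-.5).astype(np.float32)); m=np.zeros((480*s,640*s),np.uint8); cv2.fillConvexPoly(m,h.astype(np.int32),255)
    return cv2.resize(m,(640,480),interpolation=cv2.INTER_AREA)/255.
def fitb(cs,x,y,th):
    tg=[]
    for c in cs:
        roi=hull(c,box(x,y,th)); roi=cv2.dilate(roi,np.ones((13,13)))>0
        m=(white(c)&roi).astype(np.uint8); n,l,st,_=cv2.connectedComponentsWithStats(m); k=1+np.argmax(st[1:,4])
        h=cv2.convexHull(np.argwhere(l==k)[:,::-1].astype(np.int32)); t=np.zeros((480,640),np.uint8); cv2.fillConvexPoly(t,h,1); tg.append(t.astype(float))
    f=lambda v:sum(1-np.minimum(h,t).sum()/np.maximum(h,t).sum() for c,t in zip(cs,tg) for h in[hull(c,box(v[0],v[1],v[2]/100))])
    v0=np.array([x,y,th*100]); r=minimize(f,v0,method='Nelder-Mead',options=dict(initial_simplex=v0+np.vstack([np.zeros(3),np.diag([8,8,10])]),xatol=.2,fatol=1e-4))
    return r.x[0],r.x[1],r.x[2]/100,r.fun
E
python3 - <<'E'
from h import *
cs=[cap('top'),cap('side')]
for x,y,th in((410,140,0),(465,-5,-.3)):
  for sub in(cs,cs[:1],cs[1:]): print(np.round(fitb(sub,x,y,th),3))
E
```

```text
Traceback (most recent call last):
  File "h.py", line 31, in fitb
    m=(white(c)&roi).astype(np.uint8); n,l,st,_=cv2.connectedComponentsWithStats(m); k=1+np.argmax(st[1:,4])
                                                                                         ~~~~~~~~~^^^^^^^^^^
ValueError: attempt to get argmax of an empty sequence
```

```bash
python3 -m pendant '0.0 0 -0.02 -0.1; 0.0 0 0 0.0'; python3 -c "
from h import *
p,r,s=tool();print(p,r.as_matrix()[:2,0],s['joints'],s['grip_width'])"
```

```text
time_s: 1.15
eef_pos: [183.4, -492.4, 252.3]
ee_rot: [0.001, 0.974, 0.226, -0.0]
force: [0.3, -0.5, -0.1]
grip_width: 0.999
grip_force: 0.0
[ 183.43974012 -492.44751396  252.28626767] [0.89782224 0.44035734] [-1.43738470e+00  2.97862262e-01  1.46272129e+00  2.45944312e-05
  1.37842570e+00 -3.22590824e-01] 0.9986389279600606
```

```bash
python3 - <<'E'
import cv2
t=cv2.imread('pics/top0.png');s=cv2.imread('pics/side0.png')
for im,ps in((t,[(273,245),(273,262),(336,233),(330,246),(290,170),(300,220),(290,200)]),(s,[(305,230),(313,225),(335,262),(335,278),(330,190),(330,290)])):
    print([(p,im[p[1],p[0],::-1].tolist()) for p in ps])
E
```

```text
[((273, 245), [196, 199, 191]), ((273, 262), [212, 215, 196]), ((336, 233), [196, 200, 190]), ((330, 246), [212, 216, 195]), ((290, 170), [115, 127, 127]), ((300, 220), [169, 172, 173]), ((290, 200), [149, 161, 164])]
[((305, 230), [113, 107, 93]), ((313, 225), [166, 171, 159]), ((335, 262), [162, 165, 157]), ((335, 278), [83, 79, 68]), ((330, 190), [110, 87, 54]), ((330, 290), [117, 94, 60])]
```

```bash
cat >> h.py <<'E'
def topface(c,z=50,thr=188):
    im=cv2.GaussianBlur(c['color'],(3,3),0).astype(int); m=((im[:,:,1]>thr)&(im[:,:,2]>thr-25)).astype(np.uint8)
    n,l,st,_=cv2.connectedComponentsWithStats(cv2.morphologyEx(m,cv2.MORPH_OPEN,np.ones((3,3)))); out=[]
    for k in range(1,n):
        if st[k,4]>150:
            q=cv2.convexHull(np.argwhere(l==k)[:,::-1].astype(np.float32)).reshape(-1,2)
            w=onz(c,q,z); (cx,cy),(a,b),an=cv2.minAreaRect(w[:,:2].astype(np.float32))
            th=np.radians(an if a>b else an+90); th=(th+np.pi/2)%np.pi-np.pi/2
            out.append((round(cx,1),round(cy,1),round(th,3),round(max(a,b)),round(min(a,b)),int(st[k,4])))
    return out
def go(x,y,z,hd=None):
    "print yaw to do first, then shift (mm) in the new tool axes"
    p,r,s=tool(); m=r.as_matrix(); h=np.arctan2(m[1,0],m[0,0]); q6=s['joints'][5]
    for k in([0] if hd is None else [-1,0,1,2]):
        h2=h if hd is None else hd+k*np.pi; yaw=-(h2-h)
        q=np.arctan2(y,x)+np.pi/2-h2
        if hd is None or abs((q))<2.75:
            X=np.array([np.cos(h2),np.sin(h2),0]);Y=np.array([X[1],-X[0],0]); d=np.array([x,y,z])-p
            print('yaw %.3f (q6->%.2f) shift %s'%(yaw,q,np.round([d@X,d@Y,-d[2]],1)))
E
python3 - <<'E'
from h import *
c=cap('top'); print(topface(c)); cap('side')
c0=np.array([470,145.]) 
E
```

```text
[(706.9, -337.1, np.float64(-0.044), 43, 38, 200), (539.2, -578.2, np.float64(-1.266), 281, 195, 5915), (640.4, 380.3, np.float64(-0.766), 63, 38, 252), (493.6, 541.0, np.float64(-0.77), 172, 171, 3081), (499.8, -19.1, np.float64(-0.333), 83, 44, 506), (463.6, 153.1, np.float64(0.001), 81, 45, 514)]
```

```bash
python3 - <<'E'
from h import *
c=cap('top','t2.png'); s=cap('side','s2.png')
a=cv2.resize(c['color'][145:215,245:395,::-1],None,fx=5,fy=5,interpolation=cv2.INTER_CUBIC)
b=cv2.resize(c['color'][60:460,:,::-1],None,fx=.75,fy=.75)
cv2.imwrite('pics/st.png',a)
d=np.hstack([cv2.resize(c['color'][...,::-1],(400,300)),cv2.resize(s['color'][...,::-1],(400,300))]); cv2.imwrite('pics/both.png',d)
E
```

```text
(no output)
```

View pics/st.png

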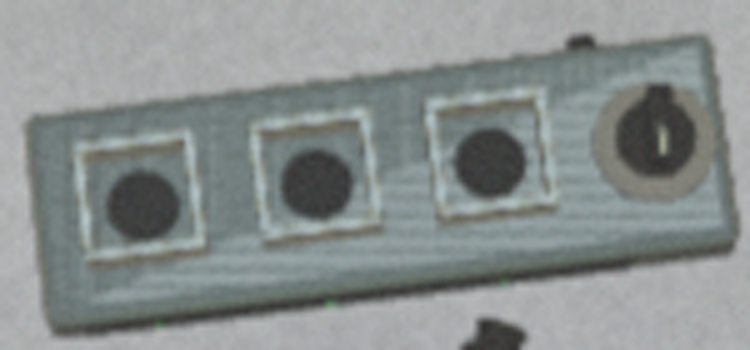

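View pics/both.png

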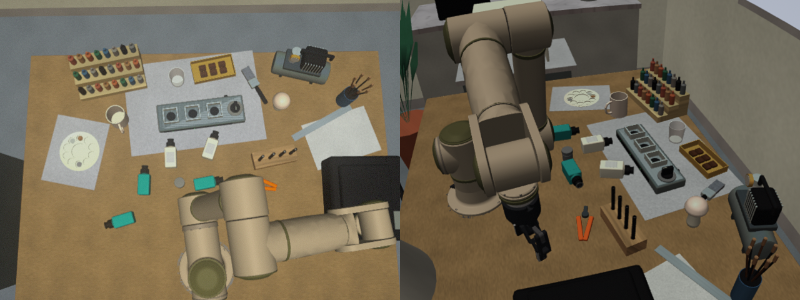

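```bash
python3 - <<'E'
from h import *
c=cap('top')
f=lambda q,z:onz(c,np.array(q)/5+[245-.4,145-.4],z).round(1)
d=f([(143,205),(317,184),(490,162)],45); e=f([(140,196),(316.5,174.5),(492.5,153)],70)
print(d.tolist(),e.tolist(),f([(655,142)],48).tolist(),f([(657,86),(664,150)],89).tolist())
print('spacing',np.linalg.norm(np.diff(d,axis=0),axis=1),np.linalg.norm(np.diff(e,axis=0),axis=1))
for m in(d,e): v=m[2]-m[0]; print(np.arctan2(v[1],v[0]))
E
```

```text
[[644.1, 149.4, 45.0], [654.7, 54.7, 45.0], [665.8, -39.4, 45.0]] [[642.2, 148.9, 70.0], [652.9, 54.3, 70.0], [663.5, -40.0, 70.0]] [[675.0, -129.0, 48.0]] [[693.6, -127.2, 89.0], [658.5, -130.0, 89.0]]
spacing [95.2913952  94.75241422] [95.20320373 94.89388811]
-1.4563620302013625
-1.4585125240416958
```

The overview shows only two white bottles, at about (170,152) and (212,145) in the left half, plus three turquoise look-alikes. The holders measure 95 mm apart, as specified. I'll go above bottle A's cap.

```bash
python3 - <<'E'
from h import *
go(536.6,153,180,0.0)
E
```

```text
yaw 0.456 (q6->1.85) shift [ 353.3 -644.7   70.6]
yaw -2.686 (q6->-1.29) shift [-353.3  644.7   70.6]
```

```bash
python3 -m pendant '0 0 0 0.152; 0 0 0 0.152; 0 0 0 0.152; 0.025 -0.05 0 0; 0.025 -0.05 0 0; 0.025 -0.05 0 0; 0.03 -0.05 0 0; 0.03 -0.05 0 0; 0.03 -0.05 0 0; 0.03 -0.05 0 0' 0.7 20; python3 -m pendant '0.03 -0.05 0 0; 0.03 -0.05 0 0; 0.03 -0.05 0 0; 0.03 -0.05 0 0; 0.03 -0.05 0 0; 0.03 -0.045 0.03 0; 0.009 -0.05 0.04 0; 0 0 0 0' ; python3 - <<'E'
from h import *
c=cap('top'); print([t for t in topface(c) if t[0]<560 and abs(t[1])<300]); c=cap('top'); 
print([(round(b['p'],2),np.round(b['at'])) for b in models.boxes_of('top','bottle1')])
c=cap('side');print([(round(b['p'],2),np.round(b['at'])) for b in models.boxes_of('side','bottle1')])
go(536.6,153,6,0.0)
E
```

```text
time_s: 2.65
eef_pos: [378.6, -140.0, 251.1]
ee_rot: [0.0, 1.0, -0.0, 0.0]
force: [0.4, 0.0, 0.2]
grip_width: 0.701
grip_force: 0.0
time_s: 3.65
eef_pos: [564.9, 204.2, 178.5]
ee_rot: [0.0, 1.0, 0.002, -0.003]
force: [0.1, -0.4, 0.9]
grip_width: 0.699
grip_force: 0.0
[(499.9, -18.7, np.float64(-0.333), 83, 45, 517), (463.5, 150.4, np.float64(0.001), 81, 40, 441)]
[(0.85, array([473., 143.,  48.])), (0.76, array([353.,  -6.,  55.])), (0.71, array([ 685., -323.,  102.])), (0.63, array([507., -28.,  48.])), (0.16, array([ 453., -289.,   47.]))]
[(0.97, array([359., 239.,  36.])), (0.94, array([472., 128.,  36.])), (0.87, array([202., 322.,  50.])), (0.84, array([354., -28.,  52.])), (0.65, array([507., -47.,  43.])), (0.61, array([647., -32.,  42.]))]
yaw -0.001 (q6->1.85) shift [-30.4  47.7 178. ]
yaw -3.142 (q6->-1.29) shift [ 30.4 -47.7 178. ]
```

```bash
python3 -m pendant '-0.0152 0.024 0 0; -0.0152 0.0237 0.03 0; 0 0 0.04 0; 0 0 0.04 0; 0 0 0.03 0; 0 0 0.025 0; 0 0 0.013 0; 0 0 0 0'; python3 -m pendant '0 0 0 0; 0 0 0 0; 0 0 0 0; 0 0 0 0' 0.3 20;python3 -m pendant '0 0 0 0; 0 0 0 0'
```

```text
time_s: 4.9
eef_pos: [536.3, 153.5, 4.9]
ee_rot: [0.0, 1.0, 0.0, -0.0]
force: [0.2, 0.8, 0.0]
grip_width: 0.702
grip_force: 0.0
time_s: 5.4
eef_pos: [537.0, 153.9, 5.5]
ee_rot: [0.0, 1.0, 0.0, 0.001]
force: [2.4, -1.5, 6.2]
grip_width: 0.33
grip_force: 19.5
time_s: 5.65
eef_pos: [537.1, 153.9, 5.4]
ee_rot: [0.0, 1.0, 0.0, 0.001]
force: [2.6, -1.6, 5.4]
grip_width: 0.324
grip_force: 19.5
```

```bash
python3 -m pendant '0 0 0 0; 0 0 0 0; -0.008 0 0 0; 0 0 0 0' 0.7; python3 -m pendant '0 0 0 0; 0 0 0 0; 0 0 0 0; 0 0 0 0; 0 0 0 0' 0.3 20; python3 - <<'E'
from h import *
s=cap('side','s3.png'); c=cap('top','t3.png'); p=px(s,[535,150,25])[0].astype(int)
print(px(s,[[463.6-44+a,153,25] for a in(0,92,111,126)]).round(1).tolist(),p, topface(c)[-1])
x0,y0=p-[50,40]; cv2.imwrite('pics/s3c.png',cv2.resize(s['color'][y0:y0+75,x0:x0+100,::-1],None,fx=7,fy=7,interpolation=cv2.INTER_CUBIC)); print(x0,y0)
E
```

```text
time_s: 6.15
eef_pos: [527.3, 154.1, 4.5]
ee_rot: [0.0, 1.0, 0.001, -0.001]
force: [0.1, 0.2, 1.0]
grip_width: 0.7
grip_force: 0.0
time_s: 6.78
eef_pos: [528.3, 153.9, 4.8]
ee_rot: [0.0, 1.0, 0.0, 0.0]
force: [-0.7, -1.2, 2.2]
grip_width: 0.325
grip_force: 19.4
[[290.4, 230.8], [325.6, 225.1], [332.8, 224.0], [338.4, 223.1]] [334 224] (499.9, -18.7, np.float64(-0.333), 83, 45, 517)
284 184
```

View pics/s3c.png

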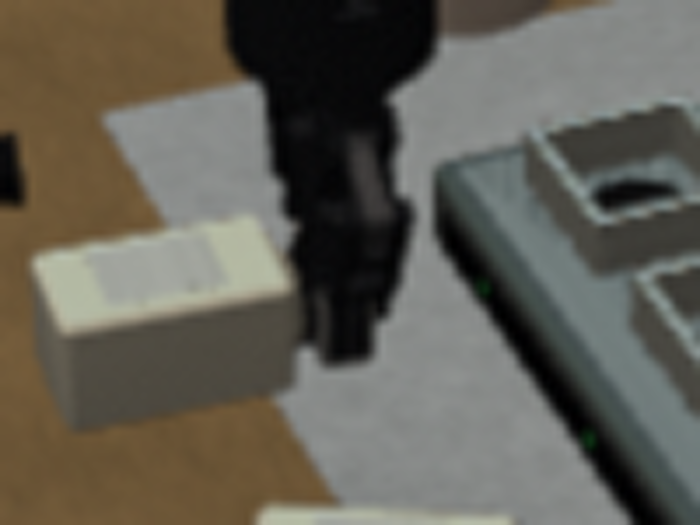

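```bash
python3 -m pendant '0 0 0 0; 0 0 0 0; 0.006 0 0 0; 0 0 0 0' 0.7; python3 -m pendant '0 0 0 0; 0 0 0 0; 0 0 0 0; 0 0 0 0; 0 0 0 0' 0.2 20; python3 -m pendant '-0.004 0 -0.015 0; -0.006 0 -0.014 0; -0.008 0 -0.013 0; -0.009 0 -0.012 0; -0.011 0 -0.010 0; -0.0125 0 -0.010 0; 0 0 0 0; 0 0 0 0'; python3 - <<'E'
from h import *
s=cap('side','s4.png'); p=px(s,[490,150,40])[0].astype(int)
x0,y0=p-[50,50]; cv2.imwrite('pics/s4c.png',cv2.resize(s['color'][y0:y0+85,x0:x0+100,::-1],None,fx=5,fy=5,interpolation=cv2.INTER_CUBIC)); print(x0,y0)
E
```

```text
time_s: 7.38
eef_pos: [534.6, 153.9, 4.6]
ee_rot: [-0.0, 1.0, 0.0, 0.0]
force: [-0.2, 0.6, 0.1]
grip_width: 0.7
grip_force: 0.0
time_s: 8.0
eef_pos: [534.1, 154.0, 4.7]
ee_rot: [0.0, 1.0, 0.0, -0.0]
force: [-1.6, -0.4, 1.2]
grip_width: 0.325
grip_force: 19.6
time_s: 9.0
eef_pos: [483.7, 153.9, 78.5]
ee_rot: [-0.0, 1.0, 0.0, 0.0]
force: [0.5, -0.2, -2.4]
grip_width: 0.32
grip_force: 21.0
267 172
```

View pics/s4c.png

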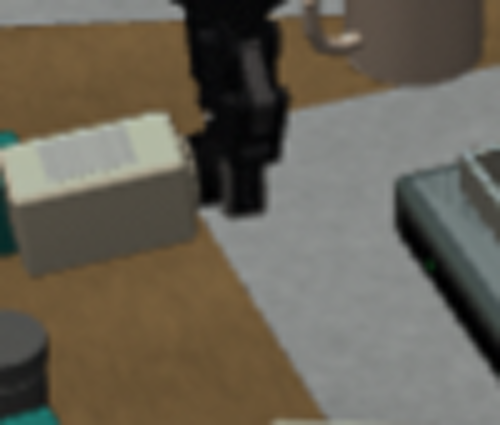

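```bash
python3 -m pendant '0 0 0.02 0; 0 0 0.02 0; 0 0 0.015 0; 0 0 0 0' 0.315; python3 -m pendant '0 0 0 0; 0 0 0 0' 0.32;  python3 -m pendant '0 0 0 0; 0 0 0 0' 0.325; python3 -c "
from h import *
s=ctrl.sense(); print(s['wrist_torque'],s['force'],s['grip_width'])"
```

```text
time_s: 9.55
eef_pos: [483.2, 153.8, 22.6]
ee_rot: [0.0, 1.0, 0.0, -0.001]
force: [-0.2, -0.8, -2.0]
grip_width: 0.321
grip_force: 21.0
time_s: 9.8
eef_pos: [484.1, 154.0, 24.3]
ee_rot: [-0.0, 1.0, 0.0, 0.001]
force: [-0.4, -0.8, -2.5]
grip_width: 0.322
grip_force: 21.0
time_s: 10.05
eef_pos: [483.9, 153.9, 24.0]
ee_rot: [-0.0, 1.0, 0.0, 0.0]
force: [0.8, 0.7, -0.6]
grip_width: 0.326
grip_force: 9.4
[-0.05383563 -0.11224454  0.02604497] [ 0.78230424  0.70599401 -0.60425773] 0.32558243241837836
```

```bash
python3 -m pendant '-0.005 0 -0.009 0; -0.005 0 -0.009 0; -0.006 0 -0.009 0; -0.007 0 -0.007 0; -0.007 0 -0.007 0; -0.008 0 -0.007 0; 0 0 0 0; 0 0 0 0' 0.325; python3 - <<'E'
from h import *
s=cap('side','s5.png'); p=px(s,[460,150,40])[0].astype(int)
x0,y0=p-[50,50]; cv2.imwrite('pics/s5c.png',cv2.resize(s['color'][y0:y0+85,x0:x0+100,::-1],None,fx=5,fy=5,interpolation=cv2.INTER_CUBIC)); print(x0,y0)
E
```

```text
time_s: 11.05
eef_pos: [445.6, 153.9, 71.5]
ee_rot: [0.0, 1.0, 0.0, -0.0]
force: [0.0, 0.3, -2.4]
grip_width: 0.323
grip_force: 10.5
256 174
```

View pics/s5c.png

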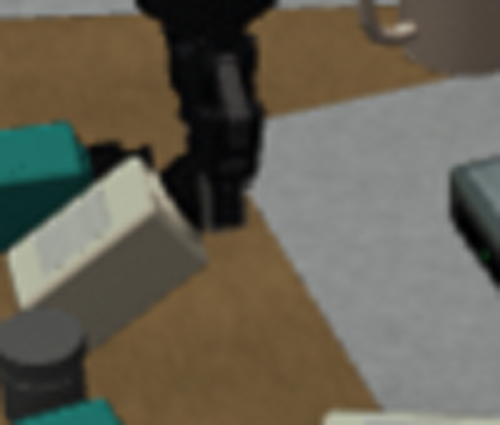

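```bash
python3 -m pendant '0.02 0 -0.01 0; 0.03 0 -0.01 0; 0.03 0 -0.01 0; 0.01 0 0 0; 0 0 0 0' 0.323; python3 -m pendant '0 0 0 0; 0 0 0 0' 0.325;  python3 -m pendant '0 0 0 0; 0 0 0 0' 0.327; python3 - <<'E'
from h import *
s=cap('side','s6.png'); p=px(s,[500,150,60])[0].astype(int)
x0,y0=p-[50,50]; cv2.imwrite('pics/s6c.png',cv2.resize(s['color'][y0:y0+85,x0:x0+100,::-1],None,fx=5,fy=5,interpolation=cv2.INTER_CUBIC)); print(x0,y0)
E
```

```text
time_s: 11.72
eef_pos: [535.1, 153.9, 100.7]
ee_rot: [0.0, 1.0, 0.0, -0.001]
force: [-0.5, 1.5, -3.0]
grip_width: 0.328
grip_force: 11.1
time_s: 11.98
eef_pos: [535.0, 154.0, 101.5]
ee_rot: [0.0, 1.0, 0.0, -0.0]
force: [-0.6, 1.0, -1.2]
grip_width: 0.324
grip_force: 10.7
time_s: 12.22
eef_pos: [535.5, 154.0, 101.6]
ee_rot: [0.0, 1.0, 0.0, -0.0]
force: [0.6, -0.1, -2.4]
grip_width: 0.328
grip_force: 2.2
271 165
```

View pics/s6c.png

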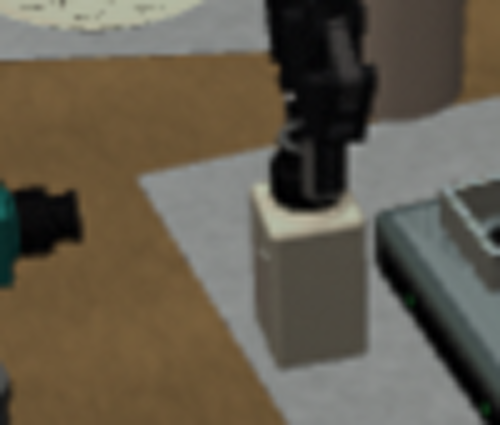

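```bash
python3 -m pendant '0 0 0 0; 0 0 0 0; 0 0 0.003 0; 0 0 0.003 0' 0.2 30; python3 -m pendant '0 0 0.002 0; 0 0 0.002 0'; python3 -m pendant '0 0 0.002 0; 0 0 0.002 0'; python3 -m pendant '0 0 0.002 0; 0 0 0.002 0'
```

```text
time_s: 12.78
eef_pos: [539.7, 154.0, 100.3]
ee_rot: [-0.0, 1.0, 0.0, 0.006]
force: [1.9, -1.8, 38.5]
grip_width: 0.321
grip_force: 36.0
time_s: 13.02
eef_pos: [540.5, 154.0, 98.6]
ee_rot: [-0.0, 1.0, 0.0, 0.008]
force: [0.3, -1.3, 31.8]
grip_width: 0.32
grip_force: 36.4
time_s: 13.28
eef_pos: [541.1, 154.0, 95.8]
ee_rot: [-0.0, 1.0, 0.001, 0.009]
force: [-2.1, -4.4, 50.8]
grip_width: 0.315
grip_force: 45.7
time_s: 13.52
eef_pos: [542.2, 154.2, 95.4]
ee_rot: [-0.0, 1.0, 0.001, 0.011]
force: [-16.2, -4.2, 91.1]
grip_width: 0.317
grip_force: 64.6
```

```bash
python3 -m pendant '0 0 -0.004 0; 0 0 -0.004 0'; python3 -m pendant '0 0 0 0; 0 0 0 0; 0 0 0 0' 0.6 20; python3 -m pendant '0 0 -0.05 0; 0 0 -0.06 0; 0 -0.06 -0.06 0; -0.06 -0.06 0 0; -0.06 -0.06 0 0;0 -0.06 0 0; 0 0 0 0'; python3 - <<'E'
from h import *
s=cap('side','s7.png'); c=cap('top','t7.png'); print(topface(c))
a=px(s,[535,150,60])[0].astype(int)-50; b=px(c,[540,150,60])[0].astype(int)-30
f=lambda im,o,w,k:cv2.resize(im[o[1]:o[1]+w,o[0]:o[0]+w,::-1],(400,400),interpolation=cv2.INTER_CUBIC)
cv2.imwrite('pics/a7.png',np.hstack([f(s['color'],a,100,4),f(c['color'],b,60,6)])); print(a,b)
E
```

```text
time_s: 13.78
eef_pos: [539.2, 154.0, 95.7]
ee_rot: [-0.0, 1.0, 0.0, 0.006]
force: [0.7, 0.3, 3.7]
grip_width: 0.314
grip_force: 48.0
time_s: 14.15
eef_pos: [535.3, 153.9, 91.1]
ee_rot: [0.0, 1.0, 0.0, -0.001]
force: [0.0, -0.3, -0.5]
grip_width: 0.595
grip_force: 0.0
time_s: 15.02
eef_pos: [445.8, 349.3, 245.1]
ee_rot: [0.0, 1.0, 0.003, -0.001]
force: [0.0, 0.4, -0.3]
grip_width: 0.599
grip_force: 0.0
[(810.3, 121.0, np.float64(1.557), 41, 32, 156), (705.7, -337.1, np.float64(-0.044), 46, 43, 239), (539.7, -577.9, np.float64(-1.27), 282, 198, 6347), (640.4, 379.0, np.float64(1.558), 51, 48, 264), (471.4, 593.0, np.float64(0.408), 162, 62, 962), (500.0, -18.7, np.float64(-0.333), 83, 45, 522)]
[284 163] [242 191]
```

View pics/a7.png

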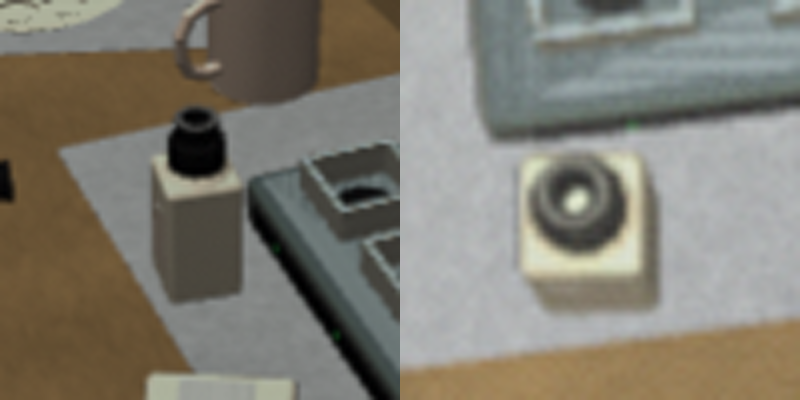

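```bash
python3 - <<'E'
from h import *
c=cap('top'); f=lambda q,z:onz(c,np.array(q)/6.667+[242-.4,191-.4],z).round(1)
print(f([(176,200)],126),f([(119,157),(242,150),(242,275),(125,275),(182,214)],88))
s=cap('side');print(px(s,[540,154,126]), 'seen',np.array([198,118])/4+[284,163])
m=f([(176,200)],126)[0]; go(m[0],m[1],160,0.0)
E
```

```text
[[529.7 155.5 126. ]] [[555.4 181.6  88. ]
 [557.7 133.2  88. ]
 [507.6 133.1  88. ]
 [508.1 178.9  88. ]
 [532.2 156.7  88. ]]
[[336.22201487 190.48742483]] seen [333.5 192.5]
yaw -0.000 (q6->1.86) shift [ 82.3 190.   85.6]
yaw -3.142 (q6->-1.29) shift [ -82.3 -190.    85.6]
```

```bash
python3 -m pendant '0.02 0.05 0 0; 0.03 0.05 0 0; 0.03 0.05 0.02 0; 0.005 0.044 0.04 0; 0 0 0.04 0; 0 0 0.04 0; 0 0 0.011 0; 0 0 0 0' 0.6; python3 -m pendant '0 0 0 0; 0 0 0 0; 0 0 0 0; 0 0 0 0' 0.2 40; python3 -m pendant '0 0 -0.03 0; 0 0 -0.04 0; 0 0 -0.03 0; 0 0 0 -0.113; 0 0 0 0'; python3 -c "
from h import *
go(643.1,149,150,.113)"
```

```text
time_s: 16.23
eef_pos: [532.6, 152.0, 95.4]
ee_rot: [-0.0, 1.0, -0.0, 0.0]
force: [-0.7, -0.0, 0.6]
grip_width: 0.6
grip_force: 0.0
time_s: 16.73
eef_pos: [533.1, 152.8, 96.5]
ee_rot: [-0.0, 1.0, 0.001, 0.002]
force: [-0.7, 1.0, 6.2]
grip_width: 0.318
grip_force: 39.7
time_s: 17.35
eef_pos: [532.1, 152.6, 195.1]
ee_rot: [0.0, 0.998, 0.057, 0.0]
force: [-0.0, -0.3, -1.7]
grip_width: 0.315
grip_force: 40.1
yaw 0.000 (q6->1.69) shift [109.9  16.   45.1]
yaw -3.142 (q6->-1.46) shift [-109.9  -16.    45.1]
```

```bash
python3 -m pendant '0.04 0.006 0 0; 0.04 0.006 0 0; 0.03 0.004 0 0; 0 0 0 0; 0 0 0 0'; python3 -c "
from h import *
go(643.1,149,150,.113); s=cap('side','s8.png'); c=cap('top','t8.png')"; python3 -m pendant '0 0 0.015 0; 0 0 0.01 0; 0 0 0 0'
```

```text
time_s: 17.98
eef_pos: [642.7, 149.2, 194.3]
ee_rot: [-0.0, 0.998, 0.056, -0.001]
force: [-0.1, 0.9, -1.7]
grip_width: 0.316
grip_force: 40.1
yaw -0.000 (q6->1.69) shift [ 0.4  0.3 44.3]
yaw -3.142 (q6->-1.46) shift [-0.4 -0.3 44.3]
time_s: 18.45
eef_pos: [642.7, 149.1, 168.4]
ee_rot: [-0.0, 0.998, 0.057, -0.001]
force: [0.3, -0.7, -1.9]
grip_width: 0.319
grip_force: 40.1
```

```bash
python3 -m pendant '0 0 0.005 0; 0 0 0.005 0; 0 0 0 0'; python3 -c "
from h import *
s=cap('side','s9.png'); a=px(s,[643,150,90])[0].astype(int)-40
cv2.imwrite('pics/a9.png',cv2.resize(s['color'][a[1]:a[1]+80,a[0]:a[0]+80,::-1],(480,480),interpolation=cv2.INTER_CUBIC))"
```

```text
time_s: 18.82
eef_pos: [645.3, 148.7, 165.6]
ee_rot: [0.0, 0.998, 0.057, 0.005]
force: [-4.5, -3.7, 24.0]
grip_width: 0.316
grip_force: 44.0
```

View pics/a9.png

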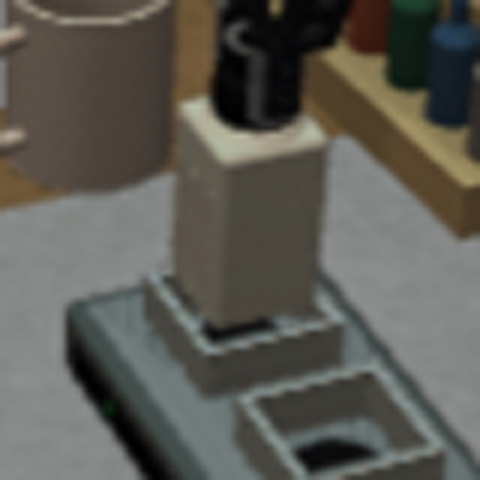

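```bash
cat >> h.py <<'E'
def sq(x,y,h,z,w=25):
    u=np.array([np.cos(h),np.sin(h)]);v=np.array([-u[1],u[0]])
    return np.array([[*(np.array([x,y])+a*w*u+b*w*v),z] for a,b in((-1,-1),(1,-1),(1,1),(-1,1))])
E
python3 - <<'E'
from h import *
s=cap('side'); a=px(s,[643,150,90])[0].astype(int)-40
g=lambda P:((px(s,P)-a)*6+3).round().tolist()
print('frame outer top',g(sq(643.1,149,.113,70,32.5)))
print('base',g(sq(643.1,149,.113,69))); print('shoulder',g(sq(643.1,149,.113,157)))
E
```

```text
frame outer top [[208.0, 343.0], [349.0, 311.0], [284.0, 230.0], [147.0, 261.0]]
base [[217.0, 332.0], [325.0, 307.0], [275.0, 245.0], [170.0, 268.0]]
shoulder [[225.0, 155.0], [337.0, 131.0], [285.0, 71.0], [176.0, 94.0]]
```

```bash
python3 -m pendant '0 0 -0.015 0; 0 0 -0.015 0; 0 0 0 0; 0 0 0 0'; cat >> h.py <<'E'
def fit3(s,x,y,z,h,off=(-.6,1.5)):
    def P(v):
        u=np.array([np.cos(h),np.sin(h),0]);w=np.array([-u[1],u[0],0]); Rm=R.from_rotvec(w*v[3]/100+u*v[4]/100)
        B=np.array([u*a+w*b+[0,0,c] for a in(-25,25) for b in(-25,25) for c in(0,88)])
        return Rm.apply(B-[0,0,100])+[0,0,100]+v[:3]
    sh=lambda v:cv2.warpAffine(hull(s,P(v)),np.float64([[1,0,off[0]],[0,1,off[1]]]),(640,480))
    im=s['color'].astype(int); v0=np.array([x,y,z,0,0.]); roi=cv2.dilate(sh(v0),np.ones((11,11)))>0
    m=((cv2.blur((im[:,:,0]-im[:,:,2]).astype(np.float32),(3,3))>7)&(im[:,:,0]>70)&roi).astype(np.uint8)
    n,l,st,_=cv2.connectedComponentsWithStats(m); t=(l==1+np.argmax(st[1:,4])).astype(float)
    f=lambda v:1-np.minimum(sh(v),t).sum()/np.maximum(sh(v),t).sum()
    r=minimize(f,v0,method='Nelder-Mead',options=dict(initial_simplex=v0+np.vstack([np.zeros(5),np.diag([5,5,5,6,6.])]),maxiter=600,xatol=.1,fatol=1e-4))
    return r.x.round(1),round(r.fun,3),round(f(v0),3),t
E
python3 - <<'E'
from h import *
p,_,_=tool(); s=cap('side','s10.png'); r=fit3(s,p[0],p[1],p[2]-96.5,.113); print(p,r[:3]); cv2.imwrite('pics/mask10.png',r[3]*255)
t=r[3]; ys=np.where(t.any(1))[0]; print([(y,np.where(t[y])[0][[0,-1]].tolist()) for y in ys[::3]])
E
```

```text
time_s: 19.42
eef_pos: [643.1, 149.2, 189.1]
ee_rot: [-0.0, 0.998, 0.057, -0.001]
force: [0.4, 0.1, -2.7]
grip_width: 0.315
grip_force: 40.3
[643.13506475 149.17681316 189.07916215] (array([648.8, 128.7, 115.4,  20.3,   2.3]), np.float64(0.29), np.float64(0.338))
[(np.int64(158), [365, 387]), (np.int64(161), [364, 392]), (np.int64(164), [364, 393]), (np.int64(167), [363, 396]), (np.int64(170), [364, 396]), (np.int64(173), [364, 396]), (np.int64(176), [364, 396]), (np.int64(179), [363, 396]), (np.int64(182), [364, 396]), (np.int64(185), [361, 387]), (np.int64(188), [363, 387]), (np.int64(191), [363, 387]), (np.int64(194), [363, 387]), (np.int64(197), [365, 386]), (np.int64(200), [368, 384]), (np.int64(203), [370, 371])][ WARN:0@0.766] global loadsave.cpp:1063 imwrite_ Unsupported depth image for selected encoder is fallbacked to CV_8U.
```

```bash
python3 - <<'E'
from h import *
s=cap('side'); c=cap('top'); p,_,_=tool()
a=px(s,[643,150,110])[0].astype(int)-30; b=px(c,[643,150,80])[0].astype(int)-25
im=cv2.resize(s['color'][a[1]:a[1]+60,a[0]:a[0]+60,::-1],(480,480),interpolation=cv2.INTER_CUBIC)
g=lambda P:(px(s,P)+[-.6,1.5]-a)*8+4
for z in(p[2]-96.5,p[2]-8.5): cv2.polylines(im,[g(sq(p[0],p[1],.113,z)).astype(np.int32)],True,(0,0,255),1)
cv2.polylines(im,[g(sq(643.1,149,.113,70,32.5)).astype(np.int32)],True,(0,255,0),1)
t=cv2.resize(c['color'][b[1]:b[1]+50,b[0]:b[0]+33,::-1],(317,480),interpolation=cv2.INTER_CUBIC)
cv2.imwrite('pics/a10.png',np.hstack([im,t])); print(a,b)
E
```

```text
[346 160] [246 157]
```

View pics/a10.png

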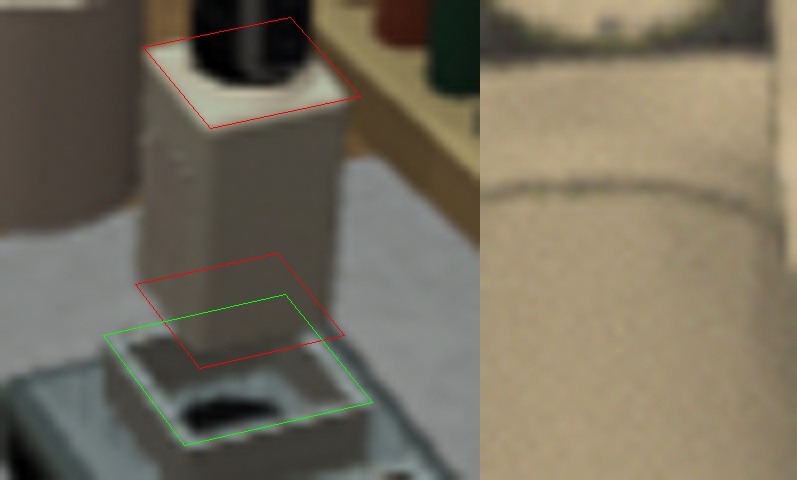

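```bash
python3 - <<'E'
from h import *
s=cap('side'); a=np.array([284,163]); g=lambda P:((px(s,P)+[-.6,1.5]-a)*4+2).round().tolist()
print(g(sq(531,155.5,0,0)),g(sq(531,155.5,0,88)),g([[531,155.5,126]]))
im=cv2.imread('pics/s7.png')[:,:,::-1].astype(int)
# column/row intensity profile: near vertical edge col & base
for x in (330,335,340): print(x,[(y,im[y,x].tolist()) for y in range(232,242)])
im=cv2.imread('pics/s10.png')[:,:,::-1].astype(int)
for x in (374,380,384): print(x,[(y,im[y,x].tolist()) for y in range(196,212)])
E
```

```text
[[166.0, 310.0], [242.0, 297.0], [221.0, 252.0], [148.0, 264.0]] [[165.0, 198.0], [243.0, 186.0], [222.0, 142.0], [146.0, 153.0]] [[194.0, 119.0]]
330 [(232, [74, 70, 61]), (233, [74, 70, 61]), (234, [74, 70, 61]), (235, [75, 71, 62]), (236, [74, 69, 60]), (237, [74, 70, 62]), (238, [94, 94, 90]), (239, [128, 130, 128]), (240, [131, 133, 132]), (241, [131, 133, 132])]
335 [(232, [75, 71, 62]), (233, [75, 71, 61]), (234, [74, 70, 61]), (235, [73, 69, 60]), (236, [74, 70, 61]), (237, [88, 88, 82]), (238, [119, 121, 119]), (239, [128, 130, 129]), (240, [124, 128, 126]), (241, [125, 128, 126])]
340 [(232, [75, 71, 61]), (233, [74, 70, 60]), (234, [75, 71, 61]), (235, [75, 72, 62]), (236, [83, 81, 74]), (237, [108, 109, 107]), (238, [131, 134, 133]), (239, [133, 136, 134]), (240, [131, 134, 132]), (241, [128, 131, 129])]
374 [(196, [75, 71, 62]), (197, [74, 71, 62]), (198, [74, 71, 62]), (199, [74, 71, 61]), (200, [74, 71, 61]), (201, [75, 70, 61]), (202, [71, 68, 58]), (203, [62, 60, 53]), (204, [60, 59, 53]), (205, [60, 58, 53]), (206, [67, 67, 62]), (207, [87, 92, 89]), (208, [97, 108, 107]), (209, [67, 74, 74]), (210, [19, 21, 21]), (211, [10, 10, 11])]
380 [(196, [74, 71, 62]), (197, [75, 71, 62]), (198, [75, 71, 62]), (199, [74, 71, 61]), (200, [75, 71, 62]), (201, [73, 69, 60]), (202, [63, 61, 54]), (203, [67, 65, 59]), (204, [67, 66, 60]), (205, [68, 69, 63]), (206, [80, 85, 82]), (207, [95, 106, 105]), (208, [100, 111, 110]), (209, [95, 106, 106]), (210, [73, 81, 81]), (211, [49, 54, 52])]
384 [(196, [74, 70, 61]), (197, [75, 71, 62]), (198, [74, 70, 61]), (199, [75, 71, 61]), (200, [78, 76, 68]), (201, [97, 104, 98]), (202, [120, 130, 125]), (203, [107, 112, 109]), (204, [72, 71, 65]), (205, [71, 68, 62]), (206, [71, 69, 63]), (207, [72, 70, 63]), (208, [72, 71, 64]), (209, [78, 78, 72]), (210, [97, 101, 98]), (211, [116, 124, 118])]
```

```bash
python3 -m pendant '-0.002 0.004 0.01 0; 0 0 0.008 0; 0 0 0.003 0; 0 0 0 0'; python3 -m pendant '0 0 0.003 0; 0 0 0.002 0; 0 0 0 0'
```

```text
time_s: 20.12
eef_pos: [641.8, 145.0, 168.5]
ee_rot: [-0.0, 0.998, 0.057, -0.0]
force: [-0.2, 0.5, -1.5]
grip_width: 0.319
grip_force: 40.3
time_s: 20.5
eef_pos: [641.8, 145.0, 163.7]
ee_rot: [0.0, 0.998, 0.057, -0.0]
force: [0.1, 1.2, -1.3]
grip_width: 0.315
grip_force: 40.3
```

Free at 163.7 (it was blocked at 165.6 before), so I'll keep going down.

```bash
python3 -m pendant '0 0 0.003 0; 0 0 0.002 0; 0 0 0 0'; python3 -m pendant '0 0 0.003 0; 0 0 0.002 0; 0 0 0 0'
```

```text
time_s: 20.88
eef_pos: [641.7, 144.9, 158.6]
ee_rot: [-0.0, 0.998, 0.057, -0.0]
force: [-0.3, 0.2, -2.2]
grip_width: 0.311
grip_force: 40.3
time_s: 21.25
eef_pos: [641.7, 144.9, 153.6]
ee_rot: [-0.0, 0.998, 0.057, -0.0]
force: [-0.1, 0.4, -1.9]
grip_width: 0.321
grip_force: 40.3
```

```bash
python3 -m pendant '0 0 0.003 0; 0 0 0.002 0; 0 0 0 0'; python3 -m pendant '0 0 0.002 0; 0 0 0.001 0; 0 0 0 0'
```

```text
time_s: 21.62
eef_pos: [641.8, 144.9, 148.6]
ee_rot: [-0.0, 0.998, 0.057, -0.0]
force: [0.3, -0.6, -1.8]
grip_width: 0.321
grip_force: 40.3
time_s: 22.0
eef_pos: [641.8, 144.9, 145.7]
ee_rot: [-0.0, 0.998, 0.057, -0.0]
force: [0.1, -0.8, -1.9]
grip_width: 0.315
grip_force: 40.3
```

```bash
python3 -m pendant '0 0 0.002 0; 0 0 0 0' ; python3 -m pendant '0 0 0 0; 0 0 0 0; 0 0 0 0' 0.6 20; python3 -m pendant '0 0 -0.05 0; 0 0 -0.06 0; 0 0.06 0 0;-0.02 0.06 0 0; -0.04 0.06 0 0; 0 0 0 0.149; 0 0 0 0.149; 0 0 0 0.149; 0 0 0 0'; python3 - <<'E'
from h import *
c=cap('top','t11.png'); print([t for t in topface(c) if t[0]<760 and abs(t[1])<250])
go(566.6,-41.7,130,-.333)
a=px(c,[643,150,150])[0].astype(int)-20; print(a)
cv2.imwrite('pics/a11.png',cv2.resize(c['color'][a[1]:a[1]+40,a[0]:a[0]+40,::-1],(400,400),interpolation=cv2.INTER_CUBIC))
E
```

```text
time_s: 22.25
eef_pos: [641.7, 144.9, 143.6]
ee_rot: [0.0, 0.998, 0.057, -0.0]
force: [-0.2, -0.0, -2.8]
grip_width: 0.319
grip_force: 40.3
time_s: 22.62
eef_pos: [641.9, 144.9, 144.1]
ee_rot: [0.0, 0.998, 0.057, 0.0]
force: [0.3, 0.2, 0.4]
grip_width: 0.601
grip_force: 0.0
time_s: 23.75
eef_pos: [607.2, -31.5, 254.0]
ee_rot: [0.0, 0.986, -0.165, 0.0]
force: [-0.5, 0.7, -0.4]
grip_width: 0.6
grip_force: 0.0
[]
yaw 0.003 (q6->1.83) shift [-35.   23.  123.9]
yaw -3.139 (q6->-1.31) shift [ 35.  -23.  123.9]
[249 155]
```

View pics/a11.png

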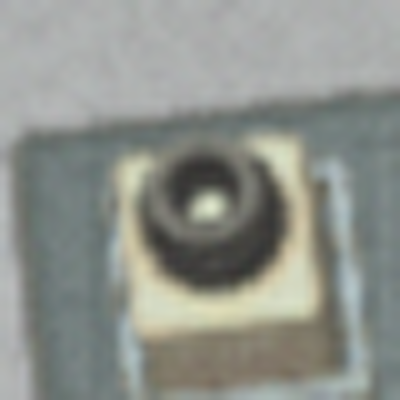

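```bash
python3 - <<'E'
from h import *
c=cap('top'); print('collet A',onz(c,[[249+20.2,155+18.8]],171))
cap('side');print([(round(b['p'],2),np.round(b['at'])) for b in models.boxes_of('side','bottle1')])
E
python3 -m pendant '-0.035 0.023 0.03 0.003; 0 0 0.03 0; 0 0 0.04 0; 0 0 0.024 0; 0 0 0 0' 0.7; python3 - <<'E'
from h import *
c=cap('top'); print([t for t in topface(c) if t[0]<560 and abs(t[1])<250]);go(566.6,-41.7,5,-.333)
E
```

```text
collet A [[639.98702243 148.80085668 171.        ]]
[(0.78, array([201., 316.,  47.])), (0.64, array([357., 240.,  35.])), (0.64, array([354., -28.,  48.])), (0.62, array([635., 128., 119.]))]
time_s: 24.58
eef_pos: [565.9, -41.5, 128.6]
ee_rot: [-0.0, 0.986, -0.167, -0.002]
force: [-0.1, -0.2, 0.8]
grip_width: 0.696
grip_force: 0.0
[]
yaw -0.002 (q6->1.83) shift [-1.000e-01 -0.000e+00  1.251e+02]
yaw -3.144 (q6->-1.31) shift [1.000e-01 0.000e+00 1.251e+02]
```

```bash
python3 - <<'E'
from h import *
s=cap('side')['color'].astype(int); o=cv2.imread('pics/s2.png')[:,:,::-1].astype(int); c=cap('side')
p=px(c,[[460,-5,50],[480,-12,50],[500,-19,50],[480,-35,25],[470,0,50],[520,-25,50]]).round().astype(int)
for u,v in p: print((u,v),s[v,u],o[v,u])
d=np.abs(s-o).max(2)[240:300,310:375]; print((d>30).mean(), [''.join('#' if q else '.' for q in r[::2]) for r in (d>30)[::4]])
E
```

```text
(np.int64(321), np.int64(260)) [176 176 157] [177 177 158]
(np.int64(330), np.int64(260)) [159 162 156] [161 163 157]
(np.int64(339), np.int64(261)) [163 166 159] [164 168 160]
(np.int64(332), np.int64(275)) [87 82 72] [87 83 72]
(np.int64(324), np.int64(258)) [179 185 163] [181 187 164]
(np.int64(348), np.int64(261)) [174 179 159] [176 180 160]
0.010769230769230769 ['..#..###.....................####', '.................................', '.................................', '.................................', '.................................', '.................................', '.................................', '.................................', '.................................', '.................................', '.................................', '.................................', '.................................', '.................................', '.................................']
```

B hasn't moved. I'll descend, grip and lift it.

```bash
python3 -m pendant '0 0 0.04 0; 0 0 0.04 0; 0 0 0.03 0; 0 0 0.014 0; 0 0 0 0' 0.7; python3 -m pendant '0 0 0 0; 0 0 0 0; 0 0 0 0; 0 0 0 0; 0 0 0 0' 0.2 20; python3 -m pendant '-0.01 0 -0.03 0; -0.03 0 -0.03 0; -0.03 0 -0.03 0; 0 0 0 0; 0 0 0 0'; python3 -c "
from h import *
go(480,-40,95,0.113)"
```

```text
time_s: 25.35
eef_pos: [566.9, -41.8, 6.3]
ee_rot: [0.0, 0.986, -0.167, 0.0]
force: [0.0, 0.6, -0.3]
grip_width: 0.698
grip_force: 0.0
time_s: 25.98
eef_pos: [567.5, -42.1, 6.9]
ee_rot: [0.0, 0.986, -0.167, 0.001]
force: [1.2, -0.9, 6.2]
grip_width: 0.324
grip_force: 19.9
time_s: 26.6
eef_pos: [500.7, -18.8, 95.3]
ee_rot: [-0.0, 0.986, -0.167, -0.0]
force: [0.4, 0.1, -2.2]
grip_width: 0.327
grip_force: 21.1
yaw -0.449 (q6->1.37) shift [-22.9  18.8   0.3]
yaw -3.591 (q6->-1.77) shift [ 22.9 -18.8   0.3]
```

```bash
python3 -m pendant '0.02 0 -0.015 0; 0.02 0 -0.015 0; 0 0 0 0; 0 0 0 0'; python3 -m pendant '0 0 0 0; 0 0 0 0' 0.325;  python3 -m pendant '0 0 0 0; 0 0 0 0; 0 0 0 0' 0.327; python3 -m pendant '0 0 0 0; 0 0 0 0' 0.328; python3 -c "
from h import *
s=cap('side','s12.png'); p,_,_=tool(); a=px(s,[p[0],p[1],p[2]-20])[0].astype(int)-40
cv2.imwrite('pics/a12.png',cv2.resize(s['color'][a[1]:a[1]+80,a[0]:a[0]+80,::-1],(400,400),interpolation=cv2.INTER_CUBIC))
print(s['color'][a[1]:a[1]+80:4,a[0]:a[0]+80:4].astype(int).min(2))"
```

```text
time_s: 27.1
eef_pos: [537.4, -31.6, 124.3]
ee_rot: [-0.0, 0.986, -0.167, -0.001]
force: [0.7, 0.1, -2.6]
grip_width: 0.322
grip_force: 21.0
time_s: 27.35
eef_pos: [537.8, -31.6, 125.4]
ee_rot: [-0.0, 0.986, -0.167, -0.0]
force: [-0.3, -0.1, -1.9]
grip_width: 0.324
grip_force: 8.8
time_s: 27.72
eef_pos: [538.3, -31.8, 125.9]
ee_rot: [-0.0, 0.986, -0.167, 0.0]
force: [-0.9, -1.0, 0.7]
grip_width: 0.328
grip_force: 0.0
time_s: 27.98
eef_pos: [538.4, -31.8, 126.0]
ee_rot: [0.0, 0.986, -0.167, 0.0]
force: [-0.1, 0.3, 0.4]
grip_width: 0.331
grip_force: 0.0
[[138 137 140 137 134 136 139 136  65  14   7  10  24  75  64  64  64  64
   78 142]
 [137 136 138 139 138 136 137 137  39  13  58  13   8  76  65  64  64  64
  129 104]
 [141 138 137 133 136 135 139 140  59  12  69   5  28  73  63  64  63  76
  102 110]
 [142 139 138 136 141 139 139 141  20  10  68   9  24 132 107 110  62  55
   57  89]
 [137 137 140 138 139 138 139 138   5  20  56  20  41  65  56  55  54  55
   69 115]
 [140 139 137 140 136 136 139 138 115   7  17   5 115  84  71 110 126  65
   54  57]
 [143 139 137 141 139 138 137 13
[... 458 characters left out ...]
 112 115
  112 125]
 [ 53  55  53  76 135 132 136 161 123  11   7  73 110  79  12  68 107 113
  115  65]
 [ 55  54  54  54 126 131 131 148 154 153 145 160 105 138  11  29  67 113
  113  73]
 [ 53  54  57  54  54 133 131  71  71  71  72  72 120 136 136   1  48  75
  113 115]
 [ 54  55  56  55  54 101 119  70  71  70  71  71 130 135 138  84   7  63
   95 113]
 [ 55  56  55  55  55  57 106  70  70  69  71  68 131 138 139 137  25  26
   68 112]
 [ 55  56  56  58  57  59  74  69  69  69  69  65 138 138 139 136 139  16
   43  67]
 [ 55  52  54  56  58  58  81  69  69  69  69  67 135 135 139 139 145 111
    7  58]
 [ 54  55  57  53  56  60  79  67  68  68  68  86 135 139 140 138 140 138
   35  19]]
```

```bash
python3 -m pendant '0 0 0 0; 0 0 0 0' 0.6; python3 -m pendant '0 0 -0.04 0; 0 0 -0.06 0; 0.0 0.06 0 0; 0 0.06 0 0; 0 0.06 0 0; 0 0 0 0'; python3 - <<'E'
from h import *
s=cap('side','s13.png'); c=cap('top','t13.png')
a=px(s,[530,-30,60])[0].astype(int)-40; b=px(c,[535,-30,60])[0].astype(int)-25
f=lambda im,o,w:cv2.resize(im[o[1]:o[1]+w,o[0]:o[0]+w,::-1],(400,400),interpolation=cv2.INTER_CUBIC)
cv2.imwrite('pics/a13.png',np.hstack([f(s['color'],a,80),f(c['color'],b,50)])); print(a,b)
E
```

```text
time_s: 28.28
eef_pos: [538.3, -31.8, 125.8]
ee_rot: [0.0, 0.986, -0.167, 0.0]
force: [0.7, 0.2, 0.0]
grip_width: 0.604
grip_force: 0.0
time_s: 29.02
eef_pos: [477.7, -204.9, 225.7]
ee_rot: [0.0, 0.985, -0.17, -0.0]
force: [1.0, 1.0, -0.1]
grip_width: 0.595
grip_force: 0.0
[312 218] [315 198]
```

View pics/a13.png

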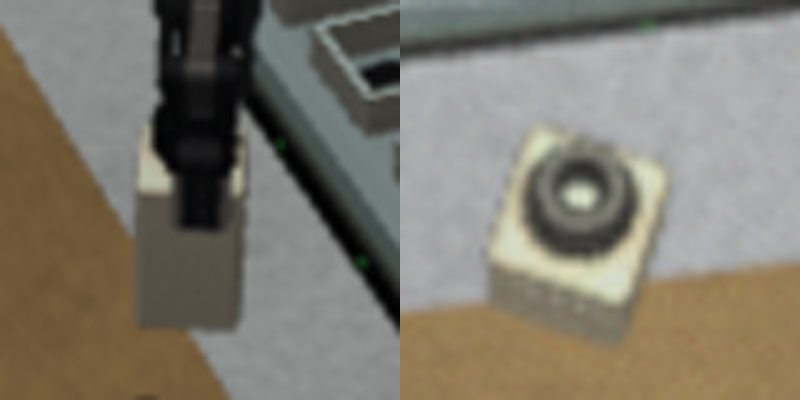

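```bash
python3 - <<'E'
from h import *
c=cap('top'); f=lambda q,z:onz(c,np.array(q)/8+[315-.4,198-.4],z).round(1)
q=f([(137,127),(266,165),(225,305),(93,262),(180,215)],88); m=f([(178,190)],126)[0]
print(m,q); print([np.arctan2(*(q[j]-q[i])[1::-1])%(np.pi/2) for i,j in((0,1),(1,2),(2,3),(3,0))])
go((m[0]+q[4][0])/2,(m[1]+q[4][1])/2,94,-.333)
E
```

```text
[525.7 -20.2 126. ] [[555.   -7.9  88. ]
 [541.7 -49.9  88. ]
 [495.3 -35.8  88. ]
 [510.1   7.   88. ]
 [525.4 -21.6  88. ]]
[np.float64(1.2641200073932146), np.float64(1.275784342871305), np.float64(1.237873052959515), np.float64(1.2503826699974987)]
yaw -0.003 (q6->1.86) shift [ -15.  -185.5  131.8]
yaw -3.144 (q6->-1.28) shift [ 15.  185.5 131.8]
```

```bash
python3 -m pendant '0 -0.05 0 0; -0.015 -0.05 0 0; 0 -0.05 0.02 0; 0 -0.034 0.03 0; 0 0 0.04 0; 0 0 0.035 0; 0 0 0.006 0; 0 0 0 0' 0.6; python3 -m pendant '0 0 0 0; 0 0 0 0; 0 0 0 0; 0 0 0 0' 0.2 20; python3 -m pendant '0 0 0 0; 0 0 0 0' 0.33;python3 -m pendant '0 0 0 0; 0 0 0 0; 0 0 0 0' 0.2 30
```

```text
time_s: 30.18
eef_pos: [525.9, -22.5, 95.7]
ee_rot: [0.0, 0.986, -0.167, 0.0]
force: [0.1, 0.2, 0.4]
grip_width: 0.599
grip_force: 0.0
time_s: 30.68
eef_pos: [526.1, -23.4, 96.2]
ee_rot: [0.0, 0.986, -0.167, 0.001]
force: [-1.3, -1.5, 6.9]
grip_width: 0.318
grip_force: 23.4
time_s: 30.92
eef_pos: [525.9, -23.6, 95.7]
ee_rot: [0.0, 0.986, -0.167, 0.001]
force: [-1.5, -1.5, 7.9]
grip_width: 0.332
grip_force: 3.7
time_s: 31.3
eef_pos: [525.9, -23.6, 95.8]
ee_rot: [0.0, 0.986, -0.167, 0.001]
force: [-1.6, -2.8, 6.7]
grip_width: 0.317
grip_force: 31.3
```

```bash
python3 -m pendant '0 0 -0.03 0; 0 0 -0.04 0; 0 0 -0.03 0; 0 0 0 -0.147; 0 0 0 -0.147; 0 0 0 -0.147; 0 0 0 0'; python3 -c "
from h import *
go(652.5,52,170)"
```

```text
time_s: 32.17
eef_pos: [525.2, -23.0, 194.5]
ee_rot: [-0.0, 0.999, 0.052, -0.0]
force: [0.4, 0.6, -3.0]
grip_width: 0.318
grip_force: 31.9
yaw -0.000 (q6->1.55) shift [134.4 -61.4  24.5]
```

```bash
python3 -m pendant '0.03 -0.015 0 0; 0.04 -0.015 0 0; 0.04 -0.015 0 0; 0.0244 -0.0164 0 0; 0 0 0.015 0; 0 0 0.01 0; 0 0 0 0'; python3 -m pendant '0 0 0.002 0; 0 0 0.002 0; 0 0 0 0'
```

```text
time_s: 33.05
eef_pos: [651.8, 51.4, 168.8]
ee_rot: [-0.0, 0.999, 0.052, -0.001]
force: [1.4, -1.0, -2.3]
grip_width: 0.323
grip_force: 32.4
time_s: 33.42
eef_pos: [652.6, 51.9, 165.9]
ee_rot: [-0.0, 0.999, 0.052, 0.0]
force: [0.3, -0.1, -2.3]
grip_width: 0.318
grip_force: 32.4
```

```bash
python3 -m pendant '0 0 0.002 0; 0 0 0.002 0; 0 0 0 0'; python3 -m pendant '0 0 0.002 0; 0 0 0.001 0; 0 0 0 0'
```

```text
time_s: 33.8
eef_pos: [652.6, 52.1, 161.5]
ee_rot: [-0.0, 0.999, 0.052, -0.0]
force: [0.5, 0.2, -2.0]
grip_width: 0.32
grip_force: 32.4
time_s: 34.17
eef_pos: [652.6, 52.0, 158.7]
ee_rot: [-0.0, 0.999, 0.052, -0.0]
force: [-0.2, 0.3, -2.0]
grip_width: 0.322
grip_force: 32.4
```

```bash
python3 -m pendant '0 0 0.004 0; 0 0 0.004 0; 0 0 0.003 0; 0 0 0.002 0; 0 0 0 0'; python3 -m pendant '0 0 0.002 0; 0 0 0 0'; python3 -m pendant '0 0 0 0; 0 0 0 0; 0 0 0 0' 0.6 20; python3 -m pendant '0 0 -0.06 0; 0 0 -0.06 0; 0 0.06 0 0;-0.02 0.06 0 0; -0.04 0.06 0 0; -0.04 0.06 0 0; -0.04 0.02 0 0; 0 0 0 0'; python3 - <<'E'
from h import *
c=cap('top','t14.png'); t=onz(c,np.array([(652,272),(695,265),(737,257),(780,246)])/2.5+[160-.3,140-.3],140); print(t.round(1),np.linalg.norm(np.diff(t,axis=0),axis=1))
a=px(c,[650,100,171])[0].astype(int)-[36,18]; print(a)
im=cv2.resize(c['color'][a[1]:a[1]+36,a[0]:a[0]+72,::-1],None,fx=10,fy=10,interpolation=cv2.INTER_CUBIC); cv2.imwrite('pics/a14.png',im)
# mouths: bright ring/white hole detection
g=c['color'].astype(int).min(2)
for P in((640,148.8,171),(651,54,171)):
    u,v=px(c,P)[0].round().astype(int); print((u,v)); print(g[v-8:v+9,u-8:u+9])
E
```

```text
time_s: 34.8
eef_pos: [652.6, 52.0, 145.7]
ee_rot: [-0.0, 0.999, 0.052, -0.0]
force: [0.4, 1.5, -1.9]
grip_width: 0.318
grip_force: 32.4
time_s: 35.05
eef_pos: [652.6, 52.0, 143.7]
ee_rot: [-0.0, 0.999, 0.052, -0.0]
force: [0.2, 0.3, -1.7]
grip_width: 0.321
grip_force: 32.4
time_s: 35.42
eef_pos: [652.8, 52.0, 144.1]
ee_rot: [0.0, 0.999, 0.052, 0.0]
force: [0.9, 0.1, 0.2]
grip_width: 0.595
grip_force: 0.0
time_s: 36.42
eef_pos: [548.1, -205.2, 264.4]
ee_rot: [0.0, 0.999, 0.051, 0.0]
force: [-0.3, -0.5, 0.1]
grip_width: 0.602
grip_force: 0.0
[[ 450.8 -228.1  140. ]
 [ 457.4 -271.3  140. ]
 [ 465.1 -313.7  140. ]
 [ 475.8 -357.2  140. ]] [43.75273179 43.0277552  44.8499429 ]
[252 151]
(np.int64(269), np.int64(174))
[[158 153 155 154 148 135 133 121 121 118 115 110 108 104 102 100 103]
 [122 112 114 108 104 101 106 101 106 106 103 105 102 110 110 111 104]
 [100  98 101 102 107 110 111 115 118 115 113 111 126 143 146 145 137]
 [111 107 112 114 118 119 116 110 101 110 110 116 135 158 176 185 180]
 [145 135 141 128 124 114 101  88  78  92 105 113 122 130 165 189 194]
 [157 174 173 140 113 
[... 1369 characters left out ...]
 99 115  80  59  58  74  71  68  53  74 112  86  76 140 167]
 [168 106  91 114  85  65  80 134 140 115  73  81 113  81  68 119 150]
 [143  89  76 111  99  80 110 163 179 148  98 100 106  83  69 106 146]
 [145  87  65  97 117 102 105 132 131 119 107 104  92  63  61  95 138]
 [157  97  64  78 100 110 109 105 101 113 109  94  68  58  64 106 146]
 [159 100  60  55  66  89  97 101 101 100  86  62  56  57  67 131 153]
 [165 108  68  61  56  62  65  70  64  69  60  64  55  61  77 147 170]
 [166 142  97  65  59  60  62  67  68  65  65  60  58  68 100 156 183]
 [172 165 135  85  61  58  62  64  68  65  60  58  61  99 141 169 191]
 [177 177 156 126  95  66  62  59  58  59  58  83  98 142 171 185 194]]
```

```bash
python3 - <<'E'
from h import *
c=cap('top'); print(onz(c,[[268.7,173],[306.5,167.75]],171).round(1)); go(449.5,-226.3,165,1.76)
E
python3 -m pendant '0 0 0 -0.184; 0 0 0 -0.184; 0 0 0 -0.184; 0 0 0 -0.184; 0 0 0 -0.184; 0 0 0 -0.184; 0 0 0 -0.184; 0 0 0 -0.184; 0 0 0 -0.185' 0.3; python3 -c "
from h import *
go(449.5,-226.3,165,1.76)"
```

```text
[[642.1 150.1 171. ]
 [654.5  55.1 171. ]]
yaw 1.486 (q6->2.49) shift [  3.6 102.9  99.2]
yaw -1.656 (q6->-0.66) shift [  -3.6 -102.9   99.2]
time_s: 37.65
eef_pos: [550.7, -202.4, 263.7]
ee_rot: [0.0, 0.633, 0.774, 0.0]
force: [-0.1, -0.0, -0.0]
grip_width: 0.301
grip_force: 0.0
yaw 3.151 (q6->2.49) shift [  4.4 103.9  98.7]
yaw 0.010 (q6->-0.66) shift [  -4.4 -103.9   98.7]
```

```bash
python3 -m pendant '-0.0044 -0.05 0 0; 0 -0.0539 0.03 0; 0 0 0.04 0; 0 0 0.028 0; 0 0 0.04 0; 0 0 0.03 0; 0 0 0.015 0; 0 0 0 0' 0.35; python3 -m pendant '0 0 0 0; 0 0 0 0; 0 0 0 0; 0 0 0 0' 0.0 20
```

```text
time_s: 38.65
eef_pos: [449.0, -227.1, 80.5]
ee_rot: [-0.0, 0.636, 0.772, 0.0]
force: [-0.3, -0.5, 0.3]
grip_width: 0.349
grip_force: 0.0
time_s: 39.15
eef_pos: [448.9, -227.9, 81.8]
ee_rot: [0.001, 0.636, 0.771, -0.0]
force: [-0.9, -0.5, 6.6]
grip_width: 0.135
grip_force: 20.6
```

```bash
python3 -m pendant '0 0 0 0; 0 0 0 0; 0 0 0 0.18; 0 0 0 0.18; 0 0 0 0.18; 0 0 0 0.18; 0 0 0 0.18; 0 0 0 0.18; 0 0 0 0.18; 0 0 0 0.18' 0.35; python3 -m pendant '0 0 0 0.131; 0 0 0 0' ; python3 -m pendant '0 0 0 0; 0 0 0 0; 0 0 0 0; 0 0 0 0' 0.0 60; python3 -c "
from h import *
_,r,s=tool(); m=r.as_matrix(); print(np.arctan2(m[1,0],m[0,0]),s['force'],s['wrist_torque'])"
```

```text
time_s: 40.4
eef_pos: [449.4, -227.3, 80.9]
ee_rot: [0.0, 0.988, 0.157, 0.001]
force: [17.1, 5.1, -4.5]
grip_width: 0.347
grip_force: 0.0
time_s: 40.65
eef_pos: [451.7, -227.3, 81.7]
ee_rot: [0.001, 0.995, 0.096, 0.004]
force: [19.0, 6.3, 0.3]
grip_width: 0.349
grip_force: 0.0
time_s: 41.15
eef_pos: [449.1, -228.6, 81.2]
ee_rot: [0.001, 0.995, 0.095, 0.001]
force: [3.3, -4.3, -0.0]
grip_width: 0.124
grip_force: 58.3
0.1904466528363371 [ 3.34569769 -4.25967263 -0.01090099] [-0.98550807 -0.54603493 -0.01985686]
```

```bash
python3 -m pendant '0 0 -0.02 0; 0 0 -0.04 0; 0 0 -0.05 0; 0 0 -0.05 0; 0 0 -0.03 0; 0 0 0 0; 0 0 0 0'; python3 - <<'E'
from h import *
s=cap('side','s15.png'); p,r,st=tool(); print(st['force'])
g=s['color'].astype(int).max(2)
# tube dark columns below tip
for dz in(0,-15,-30,-45,-60,-68,-75):
    u,v=px(s,p+[0,0,dz])[0]; row=g[int(round(v)),int(u)-14:int(u)+15]; k=np.where(row<45)[0]; print(dz,round(u,1),round(v,1),(k+int(u)-14).tolist())
go(653.3,52,p[2]); go(641.8,146.2,p[2])
E
```

```text
time_s: 42.02
eef_pos: [448.1, -227.2, 269.5]
ee_rot: [-0.001, 0.995, 0.095, -0.001]
force: [-0.2, -0.4, -0.6]
grip_width: 0.124
grip_force: 58.6
[-0.50538084 -0.03664723 -0.68855977]
0 341.5 245.0 [337, 340, 341, 342, 343, 344, 345, 346, 347, 348]
-15 341.5 251.4 [338, 339, 340, 341, 342]
-30 341.4 257.7 [338, 339, 340, 341, 342]
-45 341.4 263.9 [338, 339, 340, 341, 342]
-60 341.3 270.0 [338, 339, 340, 341, 342]
-68 341.3 273.2 [338, 339, 340, 341, 342]
-75 341.2 276.0 [339, 340, 341, 342]
yaw -0.000 (q6->1.46) shift [ 254.4 -235.2   -0. ]
yaw -0.000 (q6->1.60) shift [ 261.  -329.9   -0. ]
```

```bash
python3 -m pendant '0.04 -0.05 0 0; 0.04 -0.05 0 0; 0.04 -0.05 0 0; 0.04 -0.05 0 0; 0.04 -0.05 0 0; 0.04 -0.05 0 0; 0.021 -0.03 0 0; 0 0 0 0; 0 0 0 0'; python3 - <<'E'
from h import *
go(641.8,146.2,245)
s=cap('side','s16.png'); p,_,_=tool(); g=s['color'].astype(int).max(2)
foot=px(s,p-[0,0,71])[0]+[-.6,1.5]; mouth=px(s,[641.8,146.2,171])[0]+[-.6,1.5]; print('pred foot',foot,'mouth',mouth)
u,v=foot.round().astype(int); print(u-10,v-12); print(g[v-12:v+26,u-10:u+11])
E
```

```text
time_s: 43.2
eef_pos: [637.7, 137.3, 269.8]
ee_rot: [0.0, 0.995, 0.095, -0.001]
force: [0.5, -0.3, -0.1]
grip_width: 0.123
grip_force: 58.6
yaw -0.000 (q6->1.60) shift [ 5.8 -8.  24.8]
pred foot [376.62600762 164.75312211] mouth [376.56478852 172.52939155]
367 153
[[ 83  83  83  83  83  83  87  60  12   3   3  22  95 104  76  65  59  55
   54  60  69]
 [ 87  83  83  83  84  83  82  54  12   6   3  23 108 136 120  94  77  67
   67  66  69]
 [ 98  87  83  83  83  83  82  54  12   4   2  23 108 144 140 133 130 128
  124  94  72]
 [106  98  88  83  84  84  83  55  12   4   0  24 110 146 144 142 140 140
  139 102  71]
 [108 107  99  88  83  84  83  54  12   5   1  24 109 148 147 143 140 140
  138 102  70]
 [107 108 108 100  90  84  73  43   9   4   2  17  81 131 146 145 143 140
  138 103  69]
 [104 107 109 108 103  91  73  40   8   2   3  17  62  98 122 140 145 144
  140 123  90]
 [104 106 108 111 112 105  82  42   7   4   4  19  60  82  89 115 139 146
  144 139 131]
 [108 108 109 111 114 114  96  51  10   4   4  17  60  80  80  87 116 140
  147 144 141]
 [111 112 110 111 113 113  98  56 
[... 1847 characters left out ...]
1   1   4   5   6   4   4   3   6   4   3   5   2  20  92 134
  135 134 134]
 [173 133  40   3   3   4   5   4   4   4   4   3   4   2   4  33  93 128
  133 134 134]
 [174 151  87  30   7   3   3   4   2   3   4   2   2   4  21  71 115 135
  137 132 132]
 [176 174 150  93  45  18   9   7   7   3   5   8  11  23  61 112 141 159
  160 137 131]
 [174 176 175 159 121  85  67  54  45  34  41  57  69  83 117 143 153 170
  177 156 135]
 [165 176 176 176 174 172 160 139 125 107 118 144 157 154 152 158 170 179
  178 167 147]
 [140 170 180 179 177 176 176 175 173 172 169 166 163 160 160 166 168 165
  162 158 138]
 [108 147 175 183 182 181 179 176 174 172 170 164 160 157 157 155 146 134
  121 112  97]]
```

```bash
python3 -m pendant '0.0055 -0.008 0 0; 0 0 0.012 0; 0 0 0.012 0; 0 0 0.004 0; 0 0 0.004 0; 0 0 0 0; 0 0 0 0'; python3 -m pendant '0 0 0.003 0; 0 0 0.003 0; 0 0 0 0'
```

```text
time_s: 44.12
eef_pos: [641.9, 146.8, 239.2]
ee_rot: [0.0, 0.995, 0.095, 0.0]
force: [0.5, -0.9, 0.5]
grip_width: 0.121
grip_force: 58.6
time_s: 44.5
eef_pos: [641.7, 146.8, 232.5]
ee_rot: [-0.0, 0.995, 0.095, -0.0]
force: [0.4, 0.2, -0.7]
grip_width: 0.123
grip_force: 58.7
```

```bash
python3 -m pendant '0 0 0.003 0; 0 0 0.003 0; 0 0 0.003 0; 0 0 0 0' - 90; python3 -m pendant '0 0 0.003 0; 0 0 0.003 0; 0 0 0 0'
```

```text
time_s: 45.0
eef_pos: [641.8, 146.9, 223.7]
ee_rot: [-0.0, 0.995, 0.095, -0.0]
force: [0.7, -0.6, -0.6]
grip_width: 0.112
grip_force: 87.5
time_s: 45.38
eef_pos: [641.6, 146.6, 216.9]
ee_rot: [0.0, 0.995, 0.095, -0.001]
force: [-0.6, 0.7, -2.7]
grip_width: 0.114
grip_force: 87.5
```

```bash
python3 -m pendant '0 0 0.003 0; 0 0 0.002 0; 0 0 0 0'; python3 -m pendant '0 0 0.002 0; 0 0 0 0'
```

```text
time_s: 45.75
eef_pos: [641.7, 146.7, 212.3]
ee_rot: [-0.0, 0.995, 0.095, -0.0]
force: [1.0, -0.2, -2.5]
grip_width: 0.115
grip_force: 87.5
time_s: 46.0
eef_pos: [642.1, 146.8, 212.1]
ee_rot: [0.0, 0.995, 0.095, 0.001]
force: [-1.1, -0.1, 6.5]
grip_width: 0.115
grip_force: 87.8
```

```bash
python3 -m pendant '0 0 0.002 0; 0 0 0 0; 0 0 0 0'; python3 -c "
from h import *
s=cap('side','s17.png');c=cap('top'); p,_,_=tool(); a=px(s,[642,147,120])[0].astype(int)-[36,45]
cv2.imwrite('pics/a17.png',cv2.resize(s['color'][a[1]:a[1]+90,a[0]:a[0]+72,::-1],(480,600),interpolation=cv2.INTER_CUBIC)); print(a)"
```

```text
time_s: 46.38
eef_pos: [642.4, 146.8, 212.0]
ee_rot: [0.0, 0.995, 0.095, 0.002]
force: [-3.8, -0.5, 15.7]
grip_width: 0.117
grip_force: 88.6
[340 143]
```

View pics/a17.png

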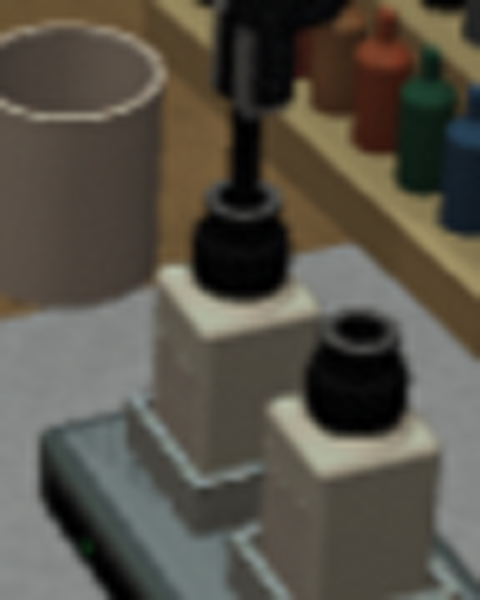

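```bash
python3 -m pendant '0 0 0.002 0; 0 0 0.001 0; 0 0 0 0; 0 0 0 0'
```

```text
time_s: 46.98
eef_pos: [642.9, 146.9, 211.8]
ee_rot: [0.0, 0.995, 0.095, 0.004]
force: [-6.3, -1.6, 28.1]
grip_width: 0.118
grip_force: 89.9
```

```bash
python3 -m pendant '0 0 -0.003 0; 0 0 -0.002 0; 0 0 0 0'; python3 -m pendant '0 0 0 0; 0 0 0 0; 0 0 -0.03 0; 0 0 -0.04 0; 0 0 -0.02 0; -0.02 0.05 0 0; -0.03 0.06 0 0; -0.03 0.06 0 0; -0.03 0.06 0 0' 0.35 20; python3 -c "
from h import *
go(457.7,-273,160)"
```

```text
time_s: 47.35
eef_pos: [642.1, 146.8, 212.1]
ee_rot: [0.0, 0.995, 0.095, 0.001]
force: [-1.3, -0.3, 7.4]
grip_width: 0.116
grip_force: 87.9
time_s: 48.48
eef_pos: [580.3, -88.4, 300.6]
ee_rot: [-0.0, 0.995, 0.095, -0.0]
force: [0.6, -1.4, -0.3]
grip_width: 0.349
grip_force: 0.0
yaw -0.000 (q6->0.84) shift [-155.5  158.   140.6]
```

```bash
python3 -m pendant '-0.05 0.05 0 0; -0.05 0.05 0 0; -0.04 0.045 0.04 0; 0 0 0.04 0; 0 0 0 0; 0 0 0 0'; python3 -c "
from h import *
go(457.7,-273,82)
c=cap('top','t18.png'); cap('side','s18.png')
print([(round(b['p'],2),np.round(b['at'])) for b in models.boxes_of('side','tube1')])"
```

```text
time_s: 49.22
eef_pos: [485.3, -234.9, 227.8]
ee_rot: [0.001, 0.995, 0.096, 0.001]
force: [-0.2, 0.6, 0.3]
grip_width: 0.349
grip_force: 0.0
yaw -0.000 (q6->0.84) shift [-34.4  32.1 145.8]
[(0.75, array([ 450., -282.,   98.])), (0.49, array([ 462., -324.,   96.]))]
```

```bash
python3 -m pendant '-0.0344 0.0321 0.02 0; 0 0 0.04 0; 0 0 0 0; 0 0 0.035 0; 0 0 0.03 0; 0 0 0.02 0; 0 0 0 0; 0 0 0 0'; python3 -m pendant '0 0 0 0; 0 0 0 0; 0 0 0 0; 0 0 0 0' 0.0 60
```

```text
time_s: 50.38
eef_pos: [463.0, -278.0, 91.2]
ee_rot: [0.009, 0.995, 0.096, 0.007]
force: [-0.9, 3.5, 47.7]
grip_width: 0.348
grip_force: 21.2
time_s: 50.88
eef_pos: [463.2, -276.1, 91.8]
ee_rot: [0.007, 0.995, 0.096, 0.008]
force: [-0.6, 10.9, 57.3]
grip_width: 0.122
grip_force: 81.8
```

```bash
python3 -m pendant '0 0 -0.005 0; 0 0 -0.005 0; 0 0 0 0; 0 0 0 0'; python3 - <<'E'
from h import *
s=cap('side','s19.png'); o=cv2.imread('pics/s2.png')[:,:,::-1]; p,_,st=tool(); print(p,st['force'],st['grip_width'])
g=s['color'].astype(int).max(2); g0=o.astype(int).max(2)
f=lambda G:'\n'.join(''.join('#' if q<40 else ('+' if q<70 else '.') for q in r) for r in G[285:390,320:400:1][::2])
A=f(g).split('\n');B=f(g0).split('\n')
for a,b in zip(A,B): print(a+' | '+b)
E
```

```text
time_s: 51.38
eef_pos: [460.7, -274.0, 95.2]
ee_rot: [0.003, 0.995, 0.096, 0.004]
force: [8.4, 1.0, 5.8]
grip_width: 0.122
grip_force: 60.4
[ 460.69242839 -273.93757781   95.22295075] [8.20973957 1.56748254 6.00664193] 0.12136105184276888
...............#####################################+....................#####++ | .........................................................................#####++
...............+###################################+......................+####+ | ..........................................................................######
................#################################+..........................###+ | ............................................................................####
.................###############################+............................### | .............................................................................###
.................##############################+..............................+# | ..............................................................................+#
..................#######################
[... 7130 characters left out ...]
.............+######........................
................................................................................ | ...............................++...............................................
......................................................................+++++..... | ................................++....................................+++++.....
..................................................................+++++++++..... | .................................++..............................++++++++++.....
.............................................................+++++++++++++...... | ..................................++.........................+++++++++++++......
```

```bash
python3 -m pendant '0 0 0 0; 0 0 0 0; 0 0 -0.005 0; 0 0 -0.005 0; 0 0 0 0' 0.3 20; python3 -m pendant '0 0 0 0; 0 0 0 0; 0 0 0 0; 0 0 0 0' 0.0 60; python3 -c "
from h import *
print(tool()[2]['wrist_torque'])"
```

```text
time_s: 52.05
eef_pos: [457.0, -273.1, 101.7]
ee_rot: [0.0, 0.995, 0.095, 0.0]
force: [-0.6, 0.2, -0.0]
grip_width: 0.304
grip_force: 0.0
time_s: 52.55
eef_pos: [456.9, -273.4, 101.3]
ee_rot: [0.0, 0.995, 0.095, 0.0]
force: [0.3, -3.8, 0.2]
grip_width: 0.124
grip_force: 58.5
[-0.94915067 -0.03652166  0.00125041]
```

```bash
python3 -m pendant '0 0 -0.02 0; 0 0 -0.04 0; 0 0 -0.05 0; 0 0 -0.05 0; 0 0 -0.03 0; 0 0 0 0; 0 0 0 0'; python3 -c "
from h import *
go(653.3,52,290)"
```

```text
time_s: 53.42
eef_pos: [456.6, -272.5, 289.8]
ee_rot: [-0.001, 0.995, 0.095, -0.001]
force: [-0.5, -0.1, 0.2]
grip_width: 0.123
grip_force: 58.7
yaw -0.000 (q6->1.46) shift [ 2.547e+02 -2.812e+02 -2.000e-01]
```

```bash
python3 -m pendant '0.04 -0.045 0 0; 0.05 -0.05 0 0; 0.05 -0.05 0 0; 0.05 -0.05 0 0; 0.04 -0.05 0 0; 0.02 -0.03 0 0; 0 0 0 0; 0 0 0 0'; cat > f.py <<'E'
from h import *
go(653.3,52,264)
s=cap('side'); p,_,_=tool(); g=s['color'].astype(int).max(2)
foot=px(s,p-[0,0,91.3])[0]+[-.6,1.5]; mouth=px(s,[653.3,52,171])[0]+[-.6,1.5]; print('pred foot',foot,'mouth',mouth)
u,v=mouth.round().astype(int); print(u-10,v-20)
for i,r in enumerate(g[v-40:v+10,u-14:u+15]): print(v-40+i,' '.join('%3d'%q for q in r))
E
python3 f.py
```

```text
time_s: 54.42
eef_pos: [635.3, 22.0, 290.1]
ee_rot: [-0.0, 0.995, 0.095, -0.001]
force: [-1.1, -0.3, -0.8]
grip_width: 0.121
grip_force: 58.7
yaw -0.000 (q6->1.46) shift [ 23.4 -26.   26.1]
pred foot [391.46850077 190.46606507] mouth [393.78241109 192.51482443]
384 173
153  65  75  66  60  56  55  59  56  32   6   9  36  52  50  29  12   9  12  15  11   9  29  55  37  29  26  53  77  94
154 107 120  96  79  68  68  68  65  46  22  14  38  52  50  26  10   8  10  12  11  10  34  50  39  30  28  49  74  78
155 118 140 134 130 129 126  95  73  66  59  47  52  54  50  27  10   8   8  10  12  23  51  60  51  47  47  51  54  74
156 119 145 143 141 141 139 104  72  69  66  60  57  54  50  34  17  16  22  31  37  47  61  65  62  60  59  53  50  58
157 131 148 145 142 141 140 103  70  68  65  60  41  42  49  46  43  41  46  48  45  46  60  64  65  64  61  55  50  51
158 124 147 147 143 141 139 104  70  64  62  57  32  22  34  34  27  33  51  54  46  34  44  51  56  57  55  45  37  42
159  91 123 142 146 144 141 125  91  70  63  57  31   8  12  12   9  25  50  55  41  30  34  36  37  38  36  3
[... 4469 characters left out ...]
  78  68  40  13   7   5   5   1   4   2   2   3   1   2   2  10  50 110 133 133 134 135 137 137 137
198  77  77  77  77  77  59  23  11   9   7   8   5   5   5   4   4   4   6   5   5  26  97 132 136 136 136 135 134 135
199  77  76  77  77  76  55  12  10  12  10   8   6   6   5   5   3   4   7  10   9  18  78 122 136 138 138 136 135 136
200  77  76  75  77  75  55  12   5  11  11  12  11   9   8  10   9  11  13  10   8  17  80 125 136 137 137 137 137 137
201  75  76  80  84  84  59  13   5   6  11  10  11  13  11  11  11  10  11   9   3  24 102 139 139 137 138 138 137 136
202  84  99 117 126 120  79  15   4   5   4   6   7   7   7   7   8   7   5   4   1  22 105 141 139 137 138 137 136 135
```

```bash
python3 -m pendant '0.01 -0.013 0 0; 0.011 -0.0135 0 0; 0 0 0 0; 0 0 0 0'; sed -i '/for i,r/d' f.py; cat >> f.py <<'E'
def cen(row,lo,hi,thr=45):
    k=np.where(g[row,lo:hi]<thr)[0]; return lo+k.mean()
print([(v-k,cen(v-k,u-9,u+10)) for k in(8,10,12,14,16)])
for i,r in enumerate(g[v-14:v+6,u-12:u+13]): print(v-14+i,' '.join('%3d'%q for q in r))
E
python3 f.py
```

```text
time_s: 54.98
eef_pos: [651.2, 52.3, 291.2]
ee_rot: [0.0, 0.995, 0.095, -0.0]
force: [-0.6, -0.3, 0.1]
grip_width: 0.122
grip_force: 58.7
yaw -0.000 (q6->1.46) shift [ 2.   0.7 27.2]
pred foot [393.61705404 182.13285256] mouth [393.78241109 192.51482443]
384 173
[(np.int64(185), np.float64(nan)), (np.int64(183), np.float64(nan)), (np.int64(181), np.float64(394.5)), (np.int64(179), np.float64(394.0)), (np.int64(177), np.float64(394.0))]
179  12  57  94 106 108 107 105 107 107  81  34   6   3   4  19  62  80  81  84  90 115 146 159 156 148
180  11  53  91 108 112 117 119 128 132  93  29   3   3   1  21  63  81  83  85  86  89 114 145 158 156
181  13  65 109 126 130 131 133 137 135 106  49   8   1  10  43  72  81  83  87  87  86  88 104 140 158
182  18  90 132 135 135 134 135 137 138 133  93  39  27  43  70  81  80  84  87  87  87  87  87 104 141
183  21  92 135 136 135 135 135 136 136 137 132 115 104 120 123 102  84  83  86  88  88  87  86  88 103
184  34  92 127 134 134 135 133 132 132 131 132 135 136 137 136 124 106  91  86  87  88  87  87  87  86
185  69 114 133 135 133 133 133 133 
[... 854 characters left out ...]
1  17  37  62  69 111 134 133 134 135 136 132
194  77  77  76  77  75  55  31  50  67  64  48  37  38  41  44  59  58  52 106 135 134 134 135 135 134
195  77  77  77  78  66  39  12  10  24  44  58  66  71  66  55  43  27  44 103 132 135 133 133 134 135
196  76  77  77  74  54  17   7   5   5   9  13  17  17  16  11  10   4  19  74 120 132 132 133 136 137
197  76  77  78  68  39  14   7   5   4   4   4   3   2   2   1   2   4  11  50 109 132 133 134 136 137
198  77  77  77  59  22  11   9   7   6   6   6   5   4   5   4   4   4   7  26  98 132 135 136 135 134f.py:7: RuntimeWarning: Mean of empty slice.
  k=np.where(g[row,lo:hi]<thr)[0]; return lo+k.mean()
  ret = ret.dtype.type(ret / rcount)
```

```bash
python3 -m pendant '0 0 0.012 0; 0 0 0.012 0; 0 0 0.004 0; 0 0 0 0; 0 0 0 0'; python3 -m pendant '0 0 0.004 0; 0 0 0.004 0; 0 0 0 0' - 90
```

```text
time_s: 55.65
eef_pos: [651.4, 52.6, 263.7]
ee_rot: [0.0, 0.995, 0.095, 0.0]
force: [1.0, 0.3, 0.3]
grip_width: 0.122
grip_force: 58.7
time_s: 56.02
eef_pos: [651.2, 52.7, 254.8]
ee_rot: [-0.0, 0.995, 0.095, -0.0]
force: [0.8, 0.3, -0.7]
grip_width: 0.115
grip_force: 87.6
```

```bash
python3 -m pendant '0 0 0.003 0; 0 0 0.003 0; 0 0 0 0'; python3 -m pendant '0 0 0.003 0; 0 0 0 0; 0 0 0 0'
```

```text
time_s: 56.4
eef_pos: [651.2, 52.6, 248.9]
ee_rot: [-0.0, 0.995, 0.095, -0.0]
force: [0.8, -0.6, 0.1]
grip_width: 0.119
grip_force: 87.6
time_s: 56.78
eef_pos: [651.3, 52.6, 246.3]
ee_rot: [0.0, 0.995, 0.095, 0.0]
force: [1.2, -0.4, -0.0]
grip_width: 0.117
grip_force: 87.6
```

```bash
python3 -m pendant '0 0 0.003 0; 0 0 0.003 0; 0 0 0 0'; python3 -m pendant '0 0 0.003 0; 0 0 0.002 0; 0 0 0 0'
```

```text
time_s: 57.15
eef_pos: [651.0, 52.7, 239.5]
ee_rot: [-0.0, 0.995, 0.095, -0.001]
force: [0.5, -0.1, -0.9]
grip_width: 0.117
grip_force: 87.7
time_s: 57.52
eef_pos: [651.0, 52.7, 234.7]
ee_rot: [-0.0, 0.995, 0.095, -0.001]
force: [0.9, 0.3, 0.5]
grip_width: 0.116
grip_force: 87.7
```

```bash
python3 -m pendant '0 0 0.003 0; 0 0 0.002 0; 0 0 0 0';  python3 -m pendant '0 0 0.002 0; 0 0 0 0'
```

```text
time_s: 57.9
eef_pos: [651.9, 52.7, 232.2]
ee_rot: [0.0, 0.995, 0.095, 0.002]
force: [0.6, -0.1, 9.1]
grip_width: 0.113
grip_force: 88.6
time_s: 58.15
eef_pos: [652.1, 52.7, 232.0]
ee_rot: [0.001, 0.995, 0.095, 0.003]
force: [-2.1, -0.2, 18.8]
grip_width: 0.115
grip_force: 89.4
```

```bash
python3 -m pendant '0 0 0.002 0; 0 0 0 0; 0 0 0 0'; python3 -m pendant '0 0 -0.003 0; 0 0 -0.003 0; 0 0 0 0'; python3 -m pendant '0 0 0 0; 0 0 0 0; 0 0 -0.03 0; 0 0 -0.04 0; 0 0.05 0 0; 0 0.06 0 0; 0 0.05 0 0; 0 0 0 0; 0 0 0 0' 0.35 20; python3 - <<'E'
from h import *
s=cap('side','s20.png'); c=cap('top','t20.png'); g=s['color'].astype(int).max(2)
for nm,(x,y) in dict(A=(641.8,146.2),B=(653,52.2)).items():
    o=np.array([-.6,1.5]); top=px(s,[x,y,271])[0]+o; print(nm,'pred tube top px',top.round(1),'mouth',(px(s,[x,y,171])[0]+o).round(1))
    u=int(round(top[0])); v=int(round(top[1])); print([(r,int((np.where(g[r,u-8:u+9]<45)[0]+u-8).mean()) if (g[r,u-8:u+9]<45).any() else None) for r in range(v-6,v+40,2)])
    w=px(c,[x,y,271])[0]; print('top pred',w.round(1)); 
print([(round(b['p'],2),np.round(b['at'])) for q in('tube1','bottle1') for b in models.boxes_of('side',q)])
go(674.6,-132,95,.113)
E
```

```text
time_s: 58.52
eef_pos: [652.4, 52.7, 231.9]
ee_rot: [0.001, 0.995, 0.095, 0.004]
force: [-3.8, 1.1, 27.5]
grip_width: 0.113
grip_force: 90.3
time_s: 58.9
eef_pos: [651.4, 52.7, 232.4]
ee_rot: [-0.0, 0.995, 0.095, 0.0]
force: [-0.1, -0.2, 3.1]
grip_width: 0.119
grip_force: 87.6
time_s: 60.02
eef_pos: [681.6, -104.0, 302.0]
ee_rot: [-0.0, 0.995, 0.095, -0.0]
force: [0.4, 0.7, -0.3]
grip_width: 0.352
grip_force: 0.0
A pred tube top px [378.3 136.4] mouth [376.6 172.5]
[(130, 374), (132, 374), (134, 372), (136, 375), (138, 375), (140, 375), (142, 375), (144, 377), (146, 377), (148, 377), (150, 377), (152, 377), (154, 376), (156, 376), (158, 376), (160, 377), (162, 376), (164, 376), (166, 376), (168, 376), (170, 376), (172, 376), (174, 376)]
top pred [266.5 160.9]
B pred tube top px [396.2 155.3] mouth [393.6 192.5]
[(149, None), (151, None), (153, 403), (155, 395), (157, 396), (159, 398), (161, 399), (163, 398), (165, 398), (167, 398), (169, 398), (171, 398), (173, 394), (175, 394), (177, 394), (179, 394), (181, 394), (183, 393), (185, 393), (187, 393), (189, 393), (191, 393), (193, 393)]
top pred [306.5 155.8]
[(0.76, array([638., 140., 227.])), (0.63, array([ 476., -367.,  101.])), (0.6, array([ 462., -323.,   96.])), (0.45, array([646.,  48., 224.])), (0.98, array([356., -29.,  52.])), (0.96, array([356., 240.,  33.])), (0.9, array([203., 315.,  48.])), (0.7, array([648.,  31., 118.])), (0.67, array([632., 128., 122.]))]
yaw 0.079 (q6->1.26) shift [-10.2  27.8 207.6]
yaw -3.062 (q6->-1.88) shift [ 10.2 -27.8 207.6]
```

```bash
python3 -m pendant '0 0 0 0.079; -0.01 0.028 0 0; 0 0 0.05 0; 0 0 0.05 0; 0 0 0.05 0; 0 0 0.04 0; 0 0 0 0; 0 0 0 0'; python3 -c "
from h import *
go(674.6,-132,66,.113)"; python3 -m pendant '0 0 0.02 0; 0 0 0 0; 0 0 0 0'
```

```text
time_s: 61.22
eef_pos: [675.7, -133.3, 114.6]
ee_rot: [0.001, 0.998, 0.056, 0.001]
force: [0.7, 0.5, 1.9]
grip_width: 0.348
grip_force: 0.0
yaw -0.001 (q6->1.26) shift [-1.  -1.4 48.6]
yaw -3.142 (q6->-1.88) shift [ 1.   1.4 48.6]
time_s: 61.6
eef_pos: [675.6, -133.6, 94.3]
ee_rot: [0.001, 0.998, 0.056, 0.001]
force: [0.4, 0.1, 0.2]
grip_width: 0.35
grip_force: 0.0
```

```bash
python3 -m pendant '-0.001 -0.0015 0.01 0; 0 0 0.008 0; 0 0 0.006 0; 0 0 0.004 0; 0 0 0 0'; python3 -m pendant '0 0 0 0; 0 0 0 0; 0 0 0 0; 0 0 0 0' 0.0 30
```

```text
time_s: 62.22
eef_pos: [673.5, -132.0, 63.9]
ee_rot: [-0.0, 0.998, 0.056, -0.0]
force: [-0.0, 0.1, 0.2]
grip_width: 0.349
grip_force: 0.0
time_s: 62.72
eef_pos: [673.8, -132.1, 64.6]
ee_rot: [0.0, 0.998, 0.056, 0.0]
force: [0.8, -0.7, 2.1]
grip_width: 0.154
grip_force: 35.1
```

```bash
python3 -m pendant '0 0 0 0.15; 0 0 0 0.15; 0 0 0 0.15; 0 0 0 0.15; 0 0 0 0.15; 0 0 0 0.15; 0 0 0 0.15; 0 0 0 0.1; 0 0 0 0'; python3 -m pendant '0 0 0 0.05; 0 0 0 0.03; 0 0 0 0; 0 0 0 0'; python3 -c "
from h import *
_,r,s=tool(); m=r.as_matrix(); print(.113-np.arctan2(m[1,0],m[0,0]),s['wrist_torque'],s['joints'][5])"
```

```text
time_s: 63.85
eef_pos: [674.4, -131.0, 64.6]
ee_rot: [-0.001, 0.868, -0.496, 0.001]
force: [4.7, 4.0, 1.7]
grip_width: 0.159
grip_force: 35.1
time_s: 64.35
eef_pos: [674.3, -130.8, 64.6]
ee_rot: [-0.001, 0.848, -0.53, 0.001]
force: [4.2, 4.8, 2.0]
grip_width: 0.155
grip_force: 42.5
1.2290319499951314 [ 0.7537512  -0.58490942  0.73939392] 2.323931265696381
```

```bash
python3 -m pendant '0 0 0 0; 0 0 0 0; 0 0 -0.02 0; 0 0 -0.04 0; 0 0 -0.06 0; 0 0 -0.06 0; 0 0.06 0 0; 0 0.06 0 0; 0 0.06 0 0; 0 0 0 0' 0.4 20; python3 -m pendant '-0.05 0 0 0; -0.05 0 0 0; -0.05 0 0 0; 0 0 0 0; 0 0 0 0'; python3 - <<'E'
from h import *
p,_,_=tool(); print(p)
c=cap('top','t21.png'); s=cap('side','s21.png')
for n in('side','top'): print([(q,round(b['p'],2),np.round(b['at']).tolist()) for q in('tube1','bottle1','mushroom','mug') for b in models.boxes_of(n,q)])
g=c['color'].astype(int).max(2); u,v=px(c,[674.6,-129,80])[0].round().astype(int)
for r in g[v-12:v+13,u-12:u+13]: print(' '.join('%3d'%q for q in r))
E
```

```text
time_s: 65.6
eef_pos: [509.2, -212.1, 246.1]
ee_rot: [0.0, 0.847, -0.532, 0.001]
force: [-0.7, 0.2, -0.2]
grip_width: 0.402
grip_force: 0.0
time_s: 66.22
eef_pos: [447.0, -76.1, 245.1]
ee_rot: [-0.0, 0.848, -0.53, 0.001]
force: [0.3, -0.8, 0.0]
grip_width: 0.399
grip_force: 0.0
[447.01781518 -76.09346878 245.12086745]
[('tube1', 0.67, [636.0, 140.0, 227.0]), ('tube1', 0.61, [473.0, -370.0, 100.0]), ('tube1', 0.48, [465.0, -324.0, 98.0]), ('tube1', 0.47, [646.0, 48.0, 225.0]), ('bottle1', 0.82, [199.0, 318.0, 48.0]), ('bottle1', 0.77, [355.0, -28.0, 50.0]), ('bottle1', 0.71, [357.0, 239.0, 35.0]), ('bottle1', 0.67, [645.0, 28.0, 118.0]), ('bottle1', 0.65, [632.0, 128.0, 124.0]), ('mushroom', 0.83, [688.0, -342.0, 94.0]), ('mushroom', 0.7, [462.0, -325.0, 99.0]), ('mug', 0.95, [649.0, 342.0, 61.0])]
[('tube1', 0.46, [650.0, 54.0, 238.0]), ('tube1', 0.39, [633.0, 144.0, 240.0]), ('bottle1', 0.86, [357.0, 259.0, 51.0]), ('bottle1', 0.82, [626.0, 142.0, 134.0]), ('bottle1', 0.63, [193.0, 403.0, 40.0]), ('bottle1', 0.6, [637.0, 52.0, 134.0]), ('mushroom', 0.59, [626.0, 139.0, 130.0]), ('mu
[... 1876 characters left out ...]

126 130 129 112  85  60  54  58  59  64  68  63  66  63  63  61  64  71 109 129 131 131 122 116 112
123 129 133 129 107  81  64  60  61  64  60  62  61  59  64  64  70  95 124 132 133 129 128 121 113
124 126 134 134 131 110  85  73  67  68  61  65  60  63  64  78  96 123 131 133 130 129 150 130 114
127 124 128 131 134 129 112  90  70  67  66  66  68  73  80 105 128 128 130 130 129 131 153 132 111
134 122 126 129 133 133 132 119 106  99  97 100  99 105 113 126 133 128 130 132 128 138 151 134 119
149 137 123 125 130 132 131 132 134 128 133 130 129 134 128 134 135 130 131 127 136 153 148 136 117
160 162 144 123 124 131 132 135 131 130 131 133 130 134 133 130 132 125 122 132 155 160 159 142 123
```

```bash
python3 -c "
from rig import ctrl
print(ctrl.finish_job())"
```

```text
the job is handed in; nothing more can be done
None
```

I handed the job in at about 66 s: both white bottles (only two were there) stand upright in their own holders, each with a tube pushed home to the stop, and after that I turned the knob clockwise to its end stop. The mushroom, the mug and the turquoise look-alikes were left alone; I also pressed one bottle onto the table too hard (91 N at the wrist) and hit a tube in the block on a descent (about 57 N), both below the 120 N wrist limit.

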